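Restock the first-aid tape holder and square up the pill cases

ROBOT

A 6-joint arm with a two-finger parallel gripper is mounted at the origin on the work surface. World frame = base frame: x ahead of the robot, y to its left, z up, the work surface at z = 0. Lengths are in m, angles in rad, forces in N, time in s.
With the tool pointing down it reaches from about 0.375 to 0.975 m from the base axis. Payload 3.8 kg.
Tool frame: the origin (TCP) lies at the very end of the fingers, on their centre line; the grasp point (between the pads) lies bot.hold_point_z behind it (bot.hold_point_z is the distance from the TCP to the grasp point, in m); z points along the fingers, y is the line along which they close (so a half turn about z gives the same grasp; the last joint's range is limited). The gripper opens to 85 mm and grips with 20 to 120 N. Pads are 22 mm wide; open, the fingers measure 114 mm over their backs; the gripper's body (76 mm by 85 mm) begins 54 mm behind the grasp point. The pads swing forward as they close: fully open they stand 13 mm farther back than shut.
Start: joints at [1.253, 0.264, 1.604, -0, 1.274, -0.037], TCP at [0.187, 0.649, 0.231] pointing down, gripper open.
Joint ranges: [-2.63, 2.63], [-0.94, 2.18], [0.31, 2.57], [-1.31, 4.45], [0, 2.66], [-2.55, 2.55]. Speed limits (rad/s): [2.57, 2.57, 3.14, 3.14, 3.14, 3.14].

INTERFACE

Orientations are given as a rotation vector (axis times angle).
In Python, from workcell import bot gives the robot as it stands.
- The arm moves only by the shell command python3 jog.py 'ROWS' [OPENING] [FORCE]. ROWS is a JSON object whose key "offsets" holds a list of rows, 1 to 5 of them, each of 4 numbers: dx, dy, dz in shares of the most that a row can go, 1 being 62.5 mm, then a turn about the tool's z in rad; each row shifts and turns the commanded pose from where the row before left it, along the tool's axes as they then stand; what a row does not reach is not made up. A row lasts 1/8 s, in which the tool goes at most 0.0625 m and 0.188 rad, less where a joint would pass 70% of its speed; a pose out of reach is approached as far as the arm can. OPENING is the opening from 0.0 (shut) to 1.0 (fully open), set as the command begins (- or left out keeps the last). The fingers move at their own pace and stop on an object; FORCE is the grip in N (left out, the last holds). Time passes only in rows, so rows that do not move let the fingers close. It prints the time, the measured TCP pose, the force, the opening and the grip force at its end. Input that does not fit is refused with a message, and nothing moves.
- bot.read_state(): the state, without advancing time (a new reading comes with each control period).
- bot.read_camera(name): name is "scene" or "top"; returns the picture (480x640x3 uint8, red, green, blue); there is no depth.
- bot.camera_info(name): a dict with "intrinsics" (3x3 intrinsics, pixels), "k1" (the pictures are not rectified: a ray, as slopes to the right and down, at radius r is drawn at 1 + k1 r^2 times it, then the intrinsics apply), "extrinsics" (4x4, takes a point from camera to world coordinates). Camera axes: x right, y down, z forward; pixel columns grow to the right and rows downward; lengths in m; the calibration is good to about 2 mm. A picture is of the moment at which its call begins. camera_info takes no time and is no camera call.
- bot.finish_job(): hands the job in; it is judged then, once.
The state is a dict: "time": time; "q": joint angles; "joint_vel": joint speeds; "joint_torque": joint torques, N m; "tool_pos": TCP position; "tcp_rot": TCP orientation; "wrist_force": force on the tool from outside, world axes, zero at the start; "torque": the same for the moment, N m; "width": opening from 0.0 (shut) to 1.0 (fully open); "grip_force": force on a finger pad.
Only numpy, scipy, OpenCV 4.12 (cv2) and the standard library are available. Lean on these libraries where they do the work, as an engineer would, in place of code of your own. Each camera call takes 0.05 s, during which the arm holds its last target. There are 200 camera calls.

TASK

Put the first-aid things back in order. Thread all the cased tape rolls onto the holder's rod, from the back plate outward blue, green, yellow, red (leaving out any colour that is not there), and push the black cap fully home on the rod's end; also stack the flat pill cases, lids up and in any order, into one square pile on the dark rectangle of the cork pad, long sides along its long side. Leave the cup, tin, tweezers, thermometer and ointment jar where they stand.

Things in the scene. Friction and masses are not known exactly. Their poses are not given: they have to be found in the camera images.
- holder: fixed wooden tape holder (all lengths here in mm). Origin under its foot on the table, z up. Foot 90 x 150 x 12, upright back plate 60 x 12 x 112 high at the -y end, and a level steel rod 12 in diameter that runs from the plate along the holder's +y, rod axis 85 above the table, 145 long, its free end open.
- rod_base (a point): point on the rod axis at the face of the back plate; axes as the holder's (y runs outward along the rod)
- rod_tip (a point): centre of the rod's free end, 145 along +y from rod_base; axes as the holder's
- tape_blue: blue cased tape roll, may be absent: a square plastic cassette 46 x 26 x 46 mm (x, y, z) with a white tape ring on its two faces and a square through-hole 20 x 20 mm along its y axis. About 40 g. It starts standing on the table on one of its 46 x 26 edges, hole level. Origin at the centre of the hole, 23 above its lower edge; z up at the start. Alike either way round.
- tape_green: green cased tape roll, may be absent: a square plastic cassette 46 x 26 x 46 mm (x, y, z) with a white tape ring on its two faces and a square through-hole 20 x 20 mm along its y axis. About 40 g. It starts standing on the table on one of its 46 x 26 edges, hole level. Origin at the centre of the hole, 23 above its lower edge; z up at the start. Alike either way round.
- tape_yellow: yellow cased tape roll, may be absent: a square plastic cassette 46 x 26 x 46 mm (x, y, z) with a white tape ring on its two faces and a square through-hole 20 x 20 mm along its y axis. About 40 g. It starts standing on the table on one of its 46 x 26 edges, hole level. Origin at the centre of the hole, 23 above its lower edge; z up at the start. Alike either way round.
- tape_red: red cased tape roll, may be absent: a square plastic cassette 46 x 26 x 46 mm (x, y, z) with a white tape ring on its two faces and a square through-hole 20 x 20 mm along its y axis. About 40 g. It starts standing on the table on one of its 46 x 26 edges, hole level. Origin at the centre of the hole, 23 above its lower edge; z up at the start. Alike either way round.
- cap: black plastic end cap, a square knob 36 x 26 x 36 mm (x, y, z), about 30 g. A square blind socket 17 x 17, 20 deep, opens in its -y face; the +y face is closed, with a grey disc. Origin at its centre; it starts standing on a 36 x 26 side, axis level, origin 18 above the table, z up. It is held on the rod by its weight alone.
- cap_floor (a point): centre of the socket's floor, 7 from the cap's origin along its +y; it meets rod_tip when the cap is fully home; axes as the cap's
- pad: fixed cork pad 84 x 64 x 4 mm (x, y, z) with a dark rectangle 68 x 48 in the middle, long side along its x. Origin at the centre of its underside, on the table; the top is 4 above.
- case_orange: flat pill case with orange lid, may be absent: a closed box 66 x 46 x 16 mm (x, y, z), white below, orange above, with a flat white tab drawn on the -x end. About 60 g. Origin at the centre of its underside, z up; it starts flat on the table.
- case_grey: flat pill case with grey lid, may be absent: a closed box 66 x 46 x 16 mm (x, y, z), white below, grey above, with a flat white tab drawn on the -x end. About 60 g. Origin at the centre of its underside, z up; it starts flat on the table.
- case_black: flat pill case with black lid, may be absent: a closed box 66 x 46 x 16 mm (x, y, z), white below, black above, with a flat white tab drawn on the -x end. About 60 g. Origin at the centre of its underside, z up; it starts flat on the table.
- case_white: flat pill case with white lid, may be absent: a closed box 66 x 46 x 16 mm (x, y, z), white below, white above, with a flat white tab drawn on the -x end. About 60 g. Origin at the centre of its underside, z up; it starts flat on the table.
- cup: blue ceramic cup, rim 74 across, 75 high; bystander, origin under its centre
- tin: small round aluminium screw-top tin, 52 across, 29 high; bystander, origin under its centre
- tweezers: steel tweezers 110 long along their y, 6 thick, flat on the table; bystander, origin under their middle
- thermometer: white clinical thermometer 115 long along its y, 18 wide, 11 thick; bystander, origin about 3 from its middle
- ointment: amber ointment jar, 42 across, 45 high; bystander, origin under its centre

How it is judged:
On the way, in this order (a step that is already met when the one before it is completed fails the run):
1. the blue tape roll hangs on the rod, let go (x of tape_blue in the frame of rod_base between -0.008 and 0.008 m and z of tape_blue in the frame of rod_base between -0.008 and 0.008 m and y of tape_blue in the frame of rod_base between 0.005 and 0.135 m and angle between the y axis of tape_blue and the y axis of holder, either way round below 0.2 rad and contact force between the fingers and tape_blue below 0.3 N), for 0.2 s.
2. the green tape roll hangs on the rod, let go (x of tape_green in the frame of rod_base between -0.008 and 0.008 m and z of tape_green in the frame of rod_base between -0.008 and 0.008 m and y of tape_green in the frame of rod_base between 0.005 and 0.135 m and angle between the y axis of tape_green and the y axis of holder, either way round below 0.2 rad and contact force between the fingers and tape_green below 0.3 N), for 0.2 s.
3. the yellow tape roll hangs on the rod, let go (x of tape_yellow in the frame of rod_base between -0.008 and 0.008 m and z of tape_yellow in the frame of rod_base between -0.008 and 0.008 m and y of tape_yellow in the frame of rod_base between 0.005 and 0.135 m and angle between the y axis of tape_yellow and the y axis of holder, either way round below 0.2 rad and contact force between the fingers and tape_yellow below 0.3 N), for 0.2 s.
4. the red tape roll hangs on the rod, let go (x of tape_red in the frame of rod_base between -0.008 and 0.008 m and z of tape_red in the frame of rod_base between -0.008 and 0.008 m and y of tape_red in the frame of rod_base between 0.005 and 0.135 m and angle between the y axis of tape_red and the y axis of holder, either way round below 0.2 rad and contact force between the fingers and tape_red below 0.3 N), for 0.2 s.
5. the cap is fully home on the rod's end, let go (x of cap_floor in the frame of rod_tip between -0.006 and 0.006 m and z of cap_floor in the frame of rod_tip between -0.006 and 0.006 m and y of cap_floor in the frame of rod_tip between -0.005 and 0.005 m and angle between the y axis of cap and the y axis of holder, either way round below 0.25 rad and contact force between the fingers and cap below 0.3 N), for 0.2 s.
At the end, for the whole second after the job is handed in: Tapes present hang on the rod (axis within 8 mm, 0.2 rad) in order blue, green, yellow, red from the plate; cap floor within 5 mm of the rod tip (6 mm across); cases present lid up, within 12 mm and 0.16 rad of the pad, 7 mm of each other; all let go, at rest (all of step 1 and all of step 2 and all of step 3 and all of step 4 and all of step 5 and linear speed of each of tape_blue, tape_green, tape_yellow, tape_red below 0.03 m/s and ((y of tape_blue in the frame of rod_base below 0.01 m and y of tape_green in the frame of rod_base above 0.01 m) or (y of tape_blue in the frame of rod_base below 0.034 m and y of tape_green in the frame of rod_base above 0.034 m) or (y of tape_blue in the frame of rod_base below 0.058 m and y of tape_green in the frame of rod_base above 0.058 m) or (y of tape_blue in the frame of rod_base below 0.082 m and y of tape_green in the frame of rod_base above 0.082 m) or (y of tape_blue in the frame of rod_base below 0.106 m and y of tape_green in the frame of rod_base above 0.106 m) or (y of tape_blue in the frame of rod_base below 0.13 m and y of tape_green in the frame of rod_base above 0.13 m)) and ((y of tape_blue in the frame of rod_base below 0.01 m and y of tape_yellow in the frame of rod_base above 0.01 m) or (y of tape_blue in the frame of rod_base below 0.034 m and y of tape_yellow in the frame of rod_base above 0.034 m) or (y of tape_blue in the frame of rod_base below 0.058 m and y of tape_yellow in the frame of rod_base above 0.058 m) or (y of tape_blue in the frame of rod_base below 0.082 m and y of tape_yellow in the frame of rod_base above 0.082 m) or (y of tape_blue in the frame of rod_base below 0.106 m and y of tape_yellow in the frame of rod_base above 0.106 m) or (y of tape_blue in the frame of rod_base below 0.13 m and y of tape_yellow in the frame of rod_base above 0.13 m)) and ((y of tape_green in the frame of rod_base below 0.01 m and y of tape_yellow in the frame of rod_base above 0.01 m) or (y of tape_green in the frame of rod_base below 0.034 m and y of tape_yellow in the frame of rod_base above 0.034 m) or (y of tape_green in the frame of rod_base below 0.058 m and y of tape_yellow in the frame of rod_base above 0.058 m) or (y of tape_green in the frame of rod_base below 0.082 m and y of tape_yellow in the frame of rod_base above 0.082 m) or (y of tape_green in the frame of rod_base below 0.106 m and y of tape_yellow in the frame of rod_base above 0.106 m) or (y of tape_green in the frame of rod_base below 0.13 m and y of tape_yellow in the frame of rod_base above 0.13 m)) and ((y of tape_green in the frame of rod_base below 0.01 m and y of tape_red in the frame of rod_base above 0.01 m) or (y of tape_green in the frame of rod_base below 0.034 m and y of tape_red in the frame of rod_base above 0.034 m) or (y of tape_green in the frame of rod_base below 0.058 m and y of tape_red in the frame of rod_base above 0.058 m) or (y of tape_green in the frame of rod_base below 0.082 m and y of tape_red in the frame of rod_base above 0.082 m) or (y of tape_green in the frame of rod_base below 0.106 m and y of tape_red in the frame of rod_base above 0.106 m) or (y of tape_green in the frame of rod_base below 0.13 m and y of tape_red in the frame of rod_base above 0.13 m)) and ((y of tape_yellow in the frame of rod_base below 0.01 m and y of tape_red in the frame of rod_base above 0.01 m) or (y of tape_yellow in the frame of rod_base below 0.034 m and y of tape_red in the frame of rod_base above 0.034 m) or (y of tape_yellow in the frame of rod_base below 0.058 m and y of tape_red in the frame of rod_base above 0.058 m) or (y of tape_yellow in the frame of rod_base below 0.082 m and y of tape_red in the frame of rod_base above 0.082 m) or (y of tape_yellow in the frame of rod_base below 0.106 m and y of tape_red in the frame of rod_base above 0.106 m) or (y of tape_yellow in the frame of rod_base below 0.13 m and y of tape_red in the frame of rod_base above 0.13 m)) and linear speed of each of cap, case_orange, case_grey, case_black, case_white below 0.02 m/s and horizontal distance between each of case_orange, case_grey, case_black, case_white and pad below 0.012 m and angle between the x axis of each of case_orange, case_grey, case_black, case_white and the x axis of pad, either way round below 0.16 rad and angle between each of case_orange, case_grey, case_black, case_white's own z axis and vertical below 0.08 rad and height (world z) of each of case_orange, case_grey, case_black, case_white below 0.061 m and horizontal distance between case_orange and case_grey below 0.007 m and horizontal distance between each of case_orange, case_grey and case_black below 0.007 m and horizontal distance between each of case_orange, case_grey, case_black and case_white below 0.007 m); the robot touches nothing.
It fails at once if cup moved more than 40 mm (distance of cup from where it was at the start of the episode above 0.04 m).
It fails at once if tin moved more than 40 mm (distance of tin from where it was at the start of the episode above 0.04 m).
It fails at once if tweezers moved more than 40 mm (distance of tweezers from where it was at the start of the episode above 0.04 m).
It fails at once if thermometer moved more than 40 mm (distance of thermometer from where it was at the start of the episode above 0.04 m).
It fails at once if ointment moved more than 40 mm (distance of ointment from where it was at the start of the episode above 0.04 m).
Of tape_blue, tape_green, tape_yellow, tape_red only 3 to 4 are there at a start; the rules pass over those that are not, and their reading is None.
Of case_orange, case_grey, case_black, case_white only 3 to 4 are there at a start; the rules pass over those that are not, and their reading is None.
At some moment in a run one of case_orange, case_grey, case_black, case_white may be knocked a few centimetres aside while the robot is not near it.
It also fails if it takes over 210 s, if anything falls off the work surface, if the arm or the gripper's body presses on something with over 40 N, if the wrist force passes 120 N, or if a joint passes its speed limit or range.

## Working session

There is one attempt and no reset: what is moved stays moved. The work goes in short steps, Python scripts to look and compute and a shell command to move; the robot and the scene stay as the last step left them, time stands still between calls to the robot, and variables do not carry over. Pictures are saved under pics/ and viewed, at most 14 in all, crops included, and the job is handed in when it is done.

```bash
ls; mkdir -p pics
python3 - <<'E'
from workcell import bot
import cv2
for n in("scene","top"):
    im=bot.read_camera(n); cv2.imwrite(f"pics/{n}0.png",im[:,:,::-1]); print(n,bot.camera_info(n))
print(bot.read_state(),bot.hold_point_z)
E
```

```text
jog.py
pics
workcell.py
scene {'intrinsics': array([[517.42824163,   0.        , 320.0812043 ],
       [  0.        , 517.42824163, 228.65938877],
       [  0.        ,   0.        ,   1.        ]]), 'k1': 0.02504936669059242, 'extrinsics': array([[ 0.34289479,  0.71677734, -0.60716835,  1.12605283],
       [ 0.93937214, -0.26041911,  0.22307371, -0.22813656],
       [ 0.00177594, -0.64684784, -0.76261702,  0.84261699],
       [ 0.        ,  0.        ,  0.        ,  1.        ]])}
top {'intrinsics': array([[542.91054428,   0.        , 319.10639101],
       [  0.        , 542.91054428, 225.90462939],
       [  0.        ,   0.        ,   1.        ]]), 'k1': -0.10579539851434604, 'extrinsics': array([[ 1.29223422e-02, -9.83131154e-01,  1.82444915e-01,
         3.03026626e-01],
       [-9.99912499e-01, -1.32217355e-02, -4.24723303e-04,
        -3.99990676e-02],
       [ 2.82979713e-03, -1.82423462e-01, -9.83215985e-01,
         1.28778490e+00],
       [ 0.00000000e+00,  0.00000000e+00,  0.00000000e+00,
         1.00000000e+00]])}
{'time': 0.1, 'q': array([ 1.25310815e+00,  2.64708580e-01,  1.60528094e+00,  9.76230502e-06,
        1.27370389e+00, -3.68989359e-02]), 'joint_vel': array([ 7.54059982e-05, -1.00111127e-04, -3.88889256e-03,  2.47776136e-03,
       -3.19946050e-04, -2.94405517e-04]), 'joint_torque': array([ 6.59792804e-04, -5.16708219e+01, -3.68589807e+01, -9.66662355e-05,
        6.30727125e-03, -1.83795464e-05]), 'tool_pos': array([0.18683641, 0.64791614, 0.23004231]), 'tcp_rot': array([-0.43956629, -3.11030382,  0.00324515]), 'wrist_force': array([ 0.42951121, -0.76011097, -1.00429921]), 'torque': array([-0.00285941,  0.01657156, -0.01162817]), 'grip_force': 0.0, 'width': 0.9987432635766333} 0.0187
```
View pics/scene0.png

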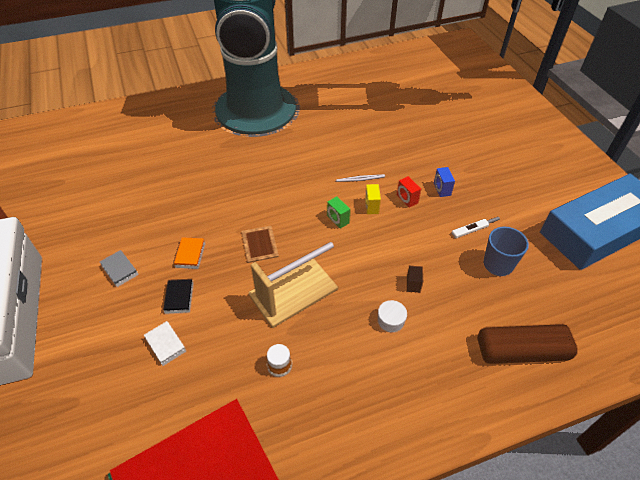

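View pics/top0.png

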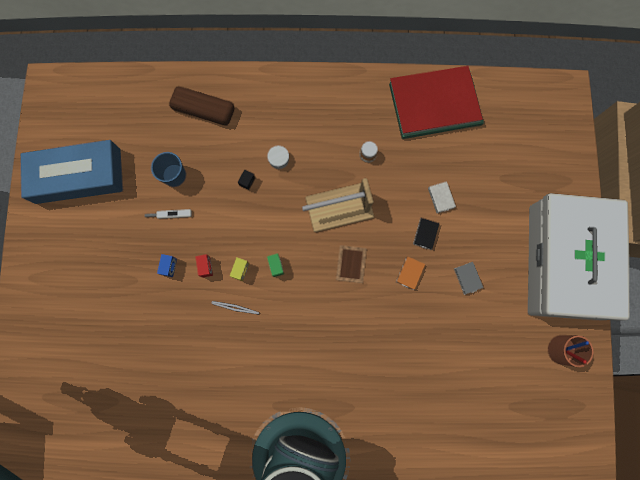

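Run:
```python
import cv2,numpy as np
t=cv2.imread("pics/top0.png");s=cv2.imread("pics/scene0.png")
def c(im,x,y,w,h,k,W,H): return cv2.resize(im[y:y+h,x:x+w],(W,H),interpolation=cv2.INTER_CUBIC)
a=c(t,150,245,150,45,5,800,240)
b=np.hstack([c(t,295,170,110,120,3,330,360),c(t,390,175,100,120,3,300,360),c(t,235,165,40,30,4,170,128*360//128)])
cv2.imwrite("pics/m1.png",np.vstack([a,b]))
```

View pics/m1.png

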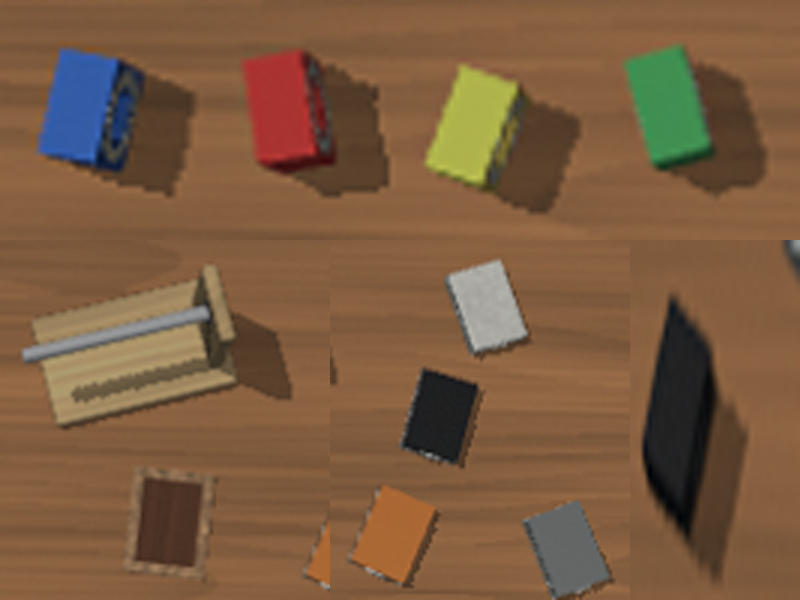

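```bash
cat > h.py <<'E'
import cv2,numpy as np
from workcell import bot
I={n:bot.camera_info(n) for n in("scene","top")}
def onplane(n,px,z):
    i=I[n];E=i["extrinsics"]
    u=cv2.undistortPoints(np.float64(px).reshape(-1,1,2),i["intrinsics"],np.array([i["k1"],0,0,0.]))[:,0]
    d=np.c_[u,np.ones(len(u))]@E[:3,:3].T; o=E[:3,3]
    return (o+d*((z-o[2])/d[:,2])[:,None])[:,:2]
def proj(n,P):
    i=I[n];E=np.linalg.inv(i["extrinsics"]);r,_=cv2.Rodrigues(E[:3,:3])
    return cv2.projectPoints(np.float64(P).reshape(-1,3),r,E[:3,3],i["intrinsics"],np.array([i["k1"],0,0,0.]))[0][:,0]
def rect(n,mask,z,roi):
    """min-area rectangle of largest blob in roi (x0,y0,x1,y1), on plane z: centre, long, short, yaw of long side"""
    m=np.zeros_like(mask);x0,y0,x1,y1=roi;m[y0:y1,x0:x1]=mask[y0:y1,x0:x1]
    m=m.repeat(4,0).repeat(4,1); m=(cv2.GaussianBlur(m,(0,0),4)>127).astype(np.uint8)
    c=max(cv2.findContours(m,0,1)[0],key=cv2.contourArea)[:,0]
    w=onplane(n,(c+.5)/4-.5,z)
    (cx,cy),(a,b),t=cv2.minAreaRect(np.float32(w*1000))
    t=np.radians(t)+(np.pi/2 if b>a else 0)
    t=(t+np.pi/2)%np.pi-np.pi/2
    return cx/1000,cy/1000,max(a,b),min(a,b),t
def hsv(im): return cv2.cvtColor(im,cv2.COLOR_RGB2HSV)
R={ # hsv lo,hi
"blue":((105,120,150),(125,255,255)),"red":((0,170,150),(6,255,255)),"redb":((172,170,150),(180,255,255)),
"yellow":((25,100,140),(35,255,255)),"green":((55,120,110),(80,255,255)),
"orange":((8,170,170),(16,255,255)),"grey":((0,0,75),(180,60,150)),"black":((0,0,0),(180,255,60)),"white":((0,0,150),(180,40,255))}
def mask(im,k): return cv2.inRange(hsv(im),*R[k])
def pose(): # TCP and yaw of the tool y axis (mod pi), tool x yaw
    s=bot.read_state();M=cv2.Rodrigues(s["tcp_rot"])[0];return s,M
def go(x,y,z,yaw):
    """prints turn (about tool z) needed so tool y lies along yaw, then shift in the tool axes after it"""
    s,M=pose();p=s["tool_pos"];cy=np.arctan2(M[1,1],M[0,1])
    d=(yaw-cy+np.pi/2)%np.pi-np.pi/2   # world z turn
    T=-d; q6=s["q"][5]
    c,sn=np.cos(d),np.sin(d);M2=np.array([[c,-sn,0],[sn,c,0],[0,0,1]])@M
    D=M2.T@(np.array([x,y,z])-p)
    print("t%.1f q6 %.2f turn %.3f  d %s  | now-frame d %s  W%.2f g%.1f"%(s["time"],q6,T,np.round(D,4),np.round(M.T@(np.array([x,y,z])-p),4),s["width"],s["grip_force"]))
E
python3 - <<'E'
from h import *
t=cv2.imread("pics/top0.png")[:,:,::-1];
for k,z,roi in [("blue",.046,(150,245,185,285)),("red",.046,(188,245,222,285)),("yellow",.046,(222,250,258,290)),("green",.046,(260,245,295,285)),
 ("orange",.016,(390,250,430,295)),("grey",.016,(450,255,490,300)),("black",.016,(405,210,445,255)),("white",.016,(420,175,462,218))]:
    try: print(k,np.round(rect("top",mask(t,k),z,roi),4))
    except Exception as e: print(k,e)
print("cap",np.round(rect("top",mask(t,"black"),.036,(235,168,260,192)),4))
H=hsv(t); print(H[264,352],H[264,340],H[250,352],H[203,330],H[180,247],H[183,253],H[195,450])
# pad dark
m=cv2.inRange(H,(0,0,0),(180,255,95)); print("pad",np.round(rect("top",m,.004,(335,245,370,285)),4))
s=cv2.imread("pics/scene0.png")
def c(im,x,y,w,h,W,H): return cv2.resize(im[y:y+h,x:x+w],(W,H),interpolation=cv2.INTER_CUBIC)
cv2.imwrite("pics/m2.png",np.vstack([np.hstack([c(s,400,260,32,36,320,300),c(s,245,225,110,110,480,300)]),c(s,320,165,140,52,800,300)]))
E
```

```text
blue [ 0.4384  0.3175 45.7801 25.5501 -0.1634]
red [ 0.4392  0.2289 45.5855 25.2634  0.2061]
yellow [ 0.4327  0.145  47.1544 26.6148 -0.325 ]
green [ 0.4425  0.0602 45.1389 24.9031  0.2984]
orange [ 0.4301 -0.2577 62.7719 42.4515 -0.4144]
grey [ 0.4183 -0.3954 68.5067 50.1541  0.3596]
black [ 0.5248 -0.2968 65.9353 45.8124 -0.2932]
white [ 0.6163 -0.3371 65.2688 45.3494  0.3139]
cap [ 0.646   0.1348 41.0641 33.5514 -0.4189]
[ 11 135  83] [ 14 110 130] [ 12 118  99] [120   9 119] [120   7  35] [ 13 129  85] [ 30   9 172]
pad [ 0.451  -0.117  67.4401 47.4701 -0.1045]
```

View pics/m2.png

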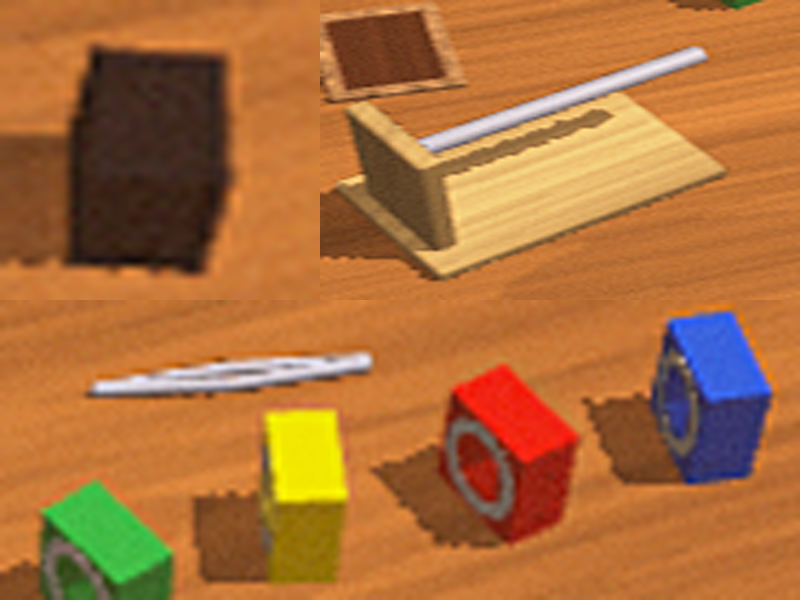

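Run:
```python
from h import *
for n,f,roi in(("top","pics/top0.png",(298,185,372,215)),("scene","pics/scene0.png",(265,238,338,285))):
    im=cv2.imread(f)[:,:,::-1]; m=cv2.inRange(hsv(im),(0,0,85),(180,60,255)) if n=="top" else cv2.inRange(hsv(im),(100,0,110),(180,80,255))
    x,y,l,w,t=rect(n,m,.085,roi); u=np.array([np.cos(t),np.sin(t)])
    print(n,np.round([x,y,l,w,t],4),"ends",np.round([np.array([x,y])-u*l/2e3,np.array([x,y])+u*l/2e3],4))
im=cv2.imread("pics/top0.png")[:,:,::-1]; m=cv2.inRange(hsv(im),(15,60,115),(28,160,255)); print("wood",m[170:235,300:380].mean(), np.round(rect("top",m,.012,(300,170,380,240)),4))
s=cv2.imread("pics/scene0.png")[260:296,400:436];t=cv2.imread("pics/top0.png")[165:195,232:262]
a=[np.clip(cv2.resize(x,(400,400),interpolation=0).astype(float)*4,0,255).astype(np.uint8) for x in(s,t)]
cv2.imwrite("pics/m3.png",np.hstack(a))
# scene-view checks of tapes' tops: reprojection through scene masks
s=cv2.imread("pics/scene0.png")[:,:,::-1]; H=hsv(s)
for k,roi,px in(("green",(325,190,355,232),(338,202)),("yellow",(360,180,385,215),(372,188)),("blue",(430,162,460,198),(446,174)),("red",(395,172,425,210),(412,185))): print(k,H[px[1],px[0]],H[px[1]+10,px[0]])
```

```text
top [ 5.842000e-01 -7.200000e-02  1.460504e+02  1.345150e+01 -1.312300e+00] ends [[ 0.5655 -0.0014]
 [ 0.6029 -0.1426]]
scene [ 5.828000e-01 -6.490000e-02  1.378408e+02  1.265850e+01 -1.313000e+00] ends [[ 0.5652  0.0017]
 [ 0.6003 -0.1316]]
wood 83.56153846153846 [ 5.715000e-01 -9.050000e-02  1.480508e+02  5.530170e+01 -1.315200e+00]
green [ 61 168 191] [ 56 167 128]
yellow [ 29 255 240] [ 29 255 246]
blue [113 185 222] [122 121 112]
red [  2 235 240] [  3 228 151]
```

View pics/m3.png

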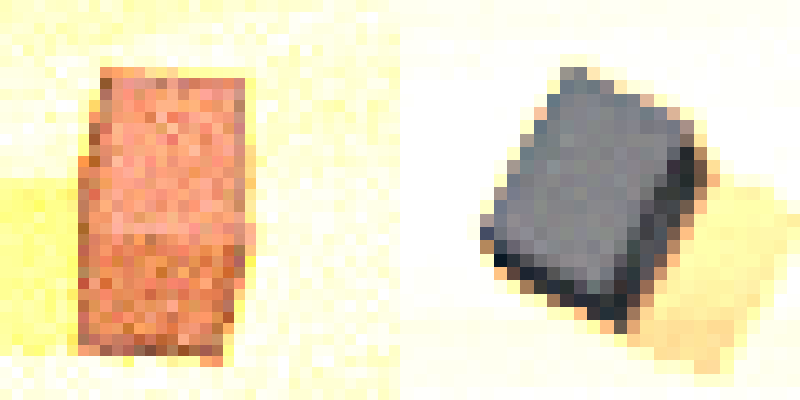

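```bash
cat >> h.py <<'E'
TIP=np.array([.5653,-.0005]);RY=1.829;U=np.array([np.cos(RY),np.sin(RY)])
def rod(s,z,off=(0,0)): # TCP target for a point s (m) along the rod
    p=TIP+U*(s-.145)+np.array(off);go(p[0],p[1],z,RY-np.pi/2)
E
python3 - <<'E'
from h import *
t=cv2.imread("pics/top0.png")[:,:,::-1]
m=cv2.inRange(hsv(t),(0,0,25),(180,255,60)); print("cap",np.round(rect("top",m,.036,(235,168,260,192)),4))
print(np.round(pose()[1],3)); go(.4384,.3175,.06,-.1634)
print(proj("top",[pose()[0]["tool_pos"]]))
E
```

```text
cap [ 0.6496  0.1367 36.1735 27.384  -0.4608]
[[-0.961  0.277 -0.001]
 [ 0.277  0.961 -0.002]
 [ 0.    -0.002 -1.   ]]
t0.1 q6 -0.04 turn 1.453  d [-0.2851  0.3023  0.1694]  | now-frame d [-0.3333 -0.2474  0.1705]  W1.00 g0.0
[[-28.56360949 375.5943063 ]]
```

The rows are not in the units I measure in: shifts go in shares of 62.5 mm. I convert before sending: 0.02 m is 0.32.

```bash
python3 jog.py '{"offsets": [[0,0,0.32,0.182],[0,0,0.32,0.182],[0,0,0.32,0.182],[0,0,0.32,0.182],[0,0,0.32,0.182]]}' 1.0 40; python3 jog.py '{"offsets": [[0,0,0.32,0.182],[0,0,0.32,0.182],[0,0,0,0.179],[-0.64,0.672,0,0],[-0.64,0.672,0,0]]}'; python3 jog.py '{"offsets": [[-0.64,0.672,0,0],[-0.64,0.672,0,0],[-0.64,0.672,0,0],[-0.64,0.672,0,0],[-0.64,0.672,0,0]]}'; python3 -c "
from h import *
go(.4384,.3175,.010,-.1634)"
```

```text
time: 0.72
tool_pos: [0.1869, 0.648, 0.1299]
tcp_rot: [1.77, 2.595, -0.002]
wrist_force: [-0.2, -0.5, -0.6]
width: 0.998
grip_force: 0.0
time: 1.35
tool_pos: [0.2571, 0.5549, 0.0905]
tcp_rot: [2.392, 2.035, -0.001]
wrist_force: [0.7, 0.2, -0.0]
width: 1.003
grip_force: 0.0
time: 1.98
tool_pos: [0.4324, 0.3228, 0.091]
tcp_rot: [-2.395, -2.033, 0.0]
wrist_force: [-0.1, 0.3, 0.3]
width: 1.003
grip_force: 0.0
t2.0 q6 0.76 turn 0.001  d [-0.0042  0.0068  0.081 ]  | now-frame d [-0.0042  0.0068  0.081 ]  W1.00 g0.0
```

To row units: 0.02 m is 0.32, 0.031 m is 0.496.

```bash
python3 jog.py '{"offsets": [[-0.0672,0.1088,0.32,0],[0,0,0.48,0],[0,0,0.496,0],[0,0,0,0],[0,0,0,0]]}'; python3 jog.py '{"offsets": [[0,0,0,0],[0,0,0,0],[0,0,0,0],[0,0,0,0]]}' 0.0 40; python3 -c "
from h import *
rod(.19,.072);rod(.016,.072)"
```

```text
time: 2.6
tool_pos: [0.4381, 0.3196, 0.0109]
tcp_rot: [2.395, 2.033, 0.001]
wrist_force: [-0.0, 0.3, 0.5]
width: 1.001
grip_force: 0.0
time: 3.1
tool_pos: [0.4387, 0.32, 0.0116]
tcp_rot: [2.395, 2.033, 0.004]
wrist_force: [0.1, 1.1, 5.7]
width: 0.532
grip_force: 41.9
t3.1 q6 0.75 turn -0.421  d [-0.2971  0.0407 -0.0609]  | now-frame d [-0.2546  0.1586 -0.0606]  W0.53 g41.9
t3.1 q6 0.75 turn -0.421  d [-0.4711  0.0407 -0.0611]  | now-frame d [-0.4134  0.2298 -0.0607]  W0.53 g41.9
```

To row units: 0.0068 m is 0.1088, -0.049 m is -0.784.

```bash
python3 jog.py '{"offsets": [[0,0,-0.32,0],[0,0,-0.32,-0.14],[0,0,-0.32,-0.14],[0,0,0,-0.141],[-0.784,0.1088,0,0]]}'; python3 jog.py '{"offsets": [[-0.784,0.1088,0,0],[-0.784,0.1088,0,0],[-0.784,0.1088,0,0],[-0.784,0.1088,0,0],[-0.784,0.1072,0,0]]}';python3 jog.py '{"offsets": [[0,0,0,0],[0,0,0,0]]}'; python3 -c "
from h import *
rod(.19,.072);rod(.0185,.072)
i=bot.read_camera('scene');cv2.imwrite('pics/s1.png',cv2.resize(i[150:330,230:500],(800,533),interpolation=2)[:,:,::-1])"
```

```text
time: 3.72
tool_pos: [0.4568, 0.2754, 0.0709]
tcp_rot: [1.91, 2.494, 0.003]
wrist_force: [1.4, -0.1, -0.4]
width: 0.534
grip_force: 41.4
time: 4.35
tool_pos: [0.5523, 0.0439, 0.0702]
tcp_rot: [-1.917, -2.489, 0.0]
wrist_force: [0.6, 0.6, -0.8]
width: 0.529
grip_force: 41.4
time: 4.6
tool_pos: [0.5515, 0.0455, 0.0699]
tcp_rot: [-1.918, -2.487, 0.001]
wrist_force: [-0.6, 0.4, -0.8]
width: 0.53
grip_force: 41.4
t4.6 q6 -0.22 turn -0.001  d [-0.003   0.0016 -0.0021]  | now-frame d [-0.003   0.0016 -0.0021]  W0.53 g41.4
t4.6 q6 -0.22 turn -0.001  d [-0.1745  0.0016 -0.0022]  | now-frame d [-0.1745  0.0018 -0.0022]  W0.53 g41.4
```

View pics/s1.png

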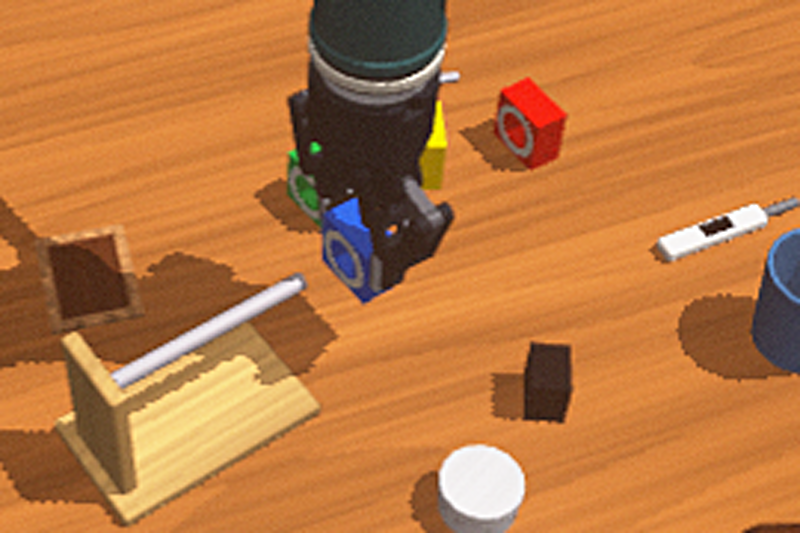

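```bash
python3 -c "
from h import *
for s in(.187,.1715):
  p=TIP+U*(s-.145);p=p-.0016*np.array([np.sin(RY),-np.cos(RY)]);print(proj('scene',[[*p,.0815],[*p,.085]]))
p=TIP;print(proj('scene',[[*p,.085]]))"
```

```text
[[348.23436729 234.86337111]
 [348.31386385 233.69133088]]
[[341.69788216 238.44954134]
 [341.76002124 237.28041622]]
[[330.87347038 244.06335327]]
```

```bash
cat >> h.py <<'E'
def wire(im,n,c,yaw,dims=(.046,.026,.046),col=(255,0,255)):
    """draw the box with centre c, its y axis at yaw"""
    u=np.array([np.cos(yaw),np.sin(yaw),0]);v=np.array([np.sin(yaw),-np.cos(yaw),0]);k=[-1,1]
    P={(a,b,d):np.array(c)+v*a*dims[0]/2+u*b*dims[1]/2+np.array([0,0,d*dims[2]/2]) for a in k for b in k for d in k}
    for p in P:
        for q in P:
            if sum(i!=j for i,j in zip(p,q))==1:
                A,B=proj(n,[P[p],P[q]]); cv2.line(im,*[tuple(int(round(x*16)) for x in w) for w in(A,B)],col,1,cv2.LINE_AA,4)
E
python3 -c "
from h import *
i=bot.read_camera('scene').copy();p=pose()[0]['tool_pos'];print(p)
x0,y0,w,h=310,190,80,70;b=i[y0:y0+h,x0:x0+w].copy()
wire(i,'scene',[p[0],p[1],p[2]+.0114],RY)
cv2.imwrite('pics/s2.png',np.hstack([cv2.resize(a,(400,350),interpolation=2)[:,:,::-1] for a in(b,i[y0:y0+h,x0:x0+w])]))"
```

```text
[0.55124935 0.04641722 0.06992629]
```

View pics/s2.png

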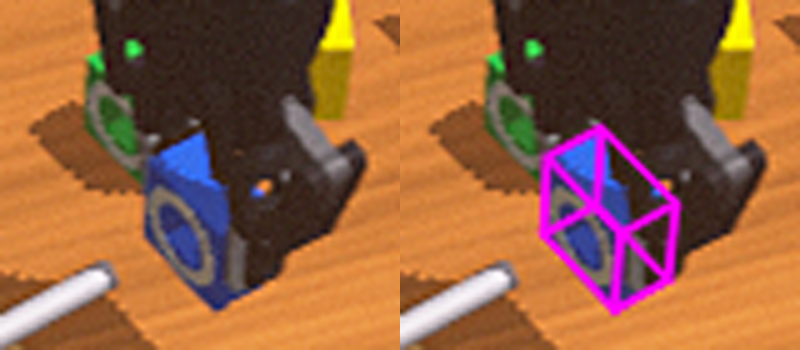

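```bash
python3 jog.py '{"offsets": [[0,0.0256,-0.0592,0],[-0.32,0,0,0],[-0.48,0,0,0],[-0.48,0,0,0],[-0.48,0,0,0]]}'; python3 jog.py '{"offsets": [[-0.48,0,0,0],[-0.48,0,0,0],[0,0,0,0]]}'; python3 -c "
from h import *
rod(.0185,.0736);"
```

```text
time: 5.32
tool_pos: [0.5822, -0.0619, 0.0742]
tcp_rot: [1.916, 2.489, -0.0]
wrist_force: [0.1, 0.0, -0.0]
width: 0.531
grip_force: 41.4
time: 5.7
tool_pos: [0.5979, -0.121, 0.0743]
tcp_rot: [1.919, 2.486, 0.0]
wrist_force: [-0.1, 0.1, 0.1]
width: 0.535
grip_force: 41.4
t5.7 q6 -0.50 turn -0.002  d [-0.0017 -0.0007  0.0007]  | now-frame d [-0.0017 -0.0007  0.0007]  W0.53 g41.4
```

```bash
python3 jog.py '{"offsets": [[-0.024,0,0.04,0],[0,0,0.032,0],[0,0,0,0]]}'; python3 jog.py '{"offsets": [[0,0,0,0],[0,0,0,0],[0,0,0,0],[0,0,-0.32,0],[0,0,-0.64,0]]}' 1.0; python3 jog.py '{"offsets": [[0,0,-0.32,0],[0,0,0,0]]}'; python3 -c "
from h import *
go(.4425,.0602,.010,.2984)
i=bot.read_camera('scene').copy()
x0,y0,w,h=240,190,110,110;cv2.imwrite('pics/s3.png',cv2.resize(i[y0:y0+h,x0:x0+w],(500,500),interpolation=2)[:,:,::-1])"
```

```text
time: 6.08
tool_pos: [0.5972, -0.1193, 0.0696]
tcp_rot: [-1.916, -2.49, 0.0]
wrist_force: [0.2, -0.9, 2.0]
width: 0.534
grip_force: 41.5
time: 6.7
tool_pos: [0.5959, -0.1196, 0.1291]
tcp_rot: [-1.915, -2.486, 0.003]
wrist_force: [-0.5, -0.1, 0.8]
width: 0.996
grip_force: 0.0
time: 6.95
tool_pos: [0.5994, -0.1205, 0.1527]
tcp_rot: [1.914, 2.485, 0.004]
wrist_force: [0.2, -0.1, -1.2]
width: 1.003
grip_force: 0.0
t7.0 q6 -0.50 turn -0.040  d [ 0.2192 -0.0976  0.1416]  | now-frame d [ 0.2152 -0.1063  0.1415]  W1.00 g0.0
```

View pics/s3.png

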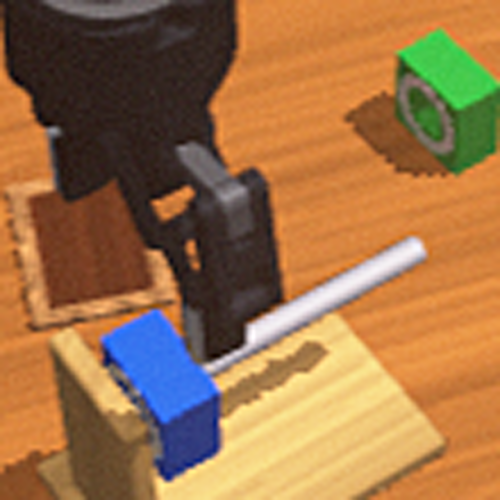

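```bash
python3 jog.py '{"offsets": [[0.704,-0.312,0,-0.04],[0.704,-0.312,0.16,0],[0.704,-0.312,0.32,0],[0.704,-0.312,0.32,0],[0.688,-0.312,0.16,0]]}'; python3 jog.py '{"offsets": [[0,0,0,0],[0,0,0,0]]}'; python3 -c "
from h import *
go(.4425,.0602,.010,.2984)"
```

```text
time: 7.62
tool_pos: [0.4377, 0.0627, 0.0865]
tcp_rot: [-1.865, -2.523, 0.005]
wrist_force: [0.5, 0.4, 0.8]
width: 0.999
grip_force: 0.0
time: 7.88
tool_pos: [0.4412, 0.0618, 0.0888]
tcp_rot: [-1.866, -2.527, 0.001]
wrist_force: [0.9, -0.9, 0.5]
width: 1.002
grip_force: 0.0
t7.9 q6 -0.21 turn 0.000  d [-0.0019  0.0009  0.0788]  | now-frame d [-0.0019  0.0009  0.0788]  W1.00 g0.0
```

```bash
python3 jog.py '{"offsets": [[-0.0304,0.0144,0.32,0],[0,0,0.48,0],[0,0,0.456,0],[0,0,0,0],[0,0,0,0]]}'; python3 jog.py '{"offsets": [[0,0,0,0],[0,0,0,0],[0,0,0,0],[0,0,0,0]]}' 0.0 40; python3 -c "
from h import *
go(.4425,.0602,.01,.2984);rod(.195,.0736)"
```

```text
time: 8.5
tool_pos: [0.4442, 0.0599, 0.0118]
tcp_rot: [1.868, 2.525, 0.001]
wrist_force: [0.3, 0.1, -0.6]
width: 1.001
grip_force: 0.0
time: 9.0
tool_pos: [0.444, 0.0605, 0.0121]
tcp_rot: [1.866, 2.525, 0.002]
wrist_force: [-0.1, -0.3, 5.9]
width: 0.531
grip_force: 41.7
t9.0 q6 -0.22 turn -0.000  d [ 0.0001 -0.0015  0.0021]  | now-frame d [ 0.0001 -0.0015  0.0021]  W0.53 g41.7
t9.0 q6 -0.22 turn 0.040  d [-0.04    0.1019 -0.0613]  | now-frame d [-0.044   0.1002 -0.0613]  W0.53 g41.7
```

To row units: -0.031 m is -0.496, -0.03 m is -0.48.

```bash
python3 jog.py '{"offsets": [[0,0,-0.48,0.04],[-0.16,0.4,-0.496,0],[-0.16,0.416,0,0],[-0.16,0.416,0,0],[-0.16,0.4,0,0]]}'; python3 jog.py '{"offsets": [[0,0,0,0],[0,0,0,0],[0,0,0,0]]}'; python3 -c "
from h import *
rod(.043,.0741)"
```

```text
time: 9.62
tool_pos: [0.5522, 0.0478, 0.0719]
tcp_rot: [-1.917, -2.489, 0.0]
wrist_force: [0.2, -1.2, 0.5]
width: 0.531
grip_force: 41.2
time: 10.0
tool_pos: [0.5502, 0.0479, 0.0715]
tcp_rot: [-1.916, -2.488, 0.002]
wrist_force: [-1.1, -0.6, -0.0]
width: 0.533
grip_force: 41.2
t10.0 q6 -0.22 turn 0.000  d [-0.1527  0.0023 -0.0026]  | now-frame d [-0.1527  0.0023 -0.0026]  W0.53 g41.2
```

```bash
python3 jog.py '{"offsets": [[0,0.0368,-0.0416,0],[-0.48,0,0,0],[-0.48,0,0,0],[-0.48,0,0,0],[-0.48,0,0,0]]}'; python3 jog.py '{"offsets": [[-0.48,0,0,0],[0,0,0,0],[0,0,0,0]]}'; python3 -c "
from h import *
rod(.043,.0741)"
```

```text
time: 10.62
tool_pos: [0.5846, -0.0684, 0.075]
tcp_rot: [1.917, 2.489, 0.0]
wrist_force: [-0.6, -0.6, -0.9]
width: 0.532
grip_force: 41.2
time: 11.0
tool_pos: [0.5918, -0.0963, 0.0746]
tcp_rot: [-1.917, -2.488, -0.0]
wrist_force: [0.2, -0.3, -1.0]
width: 0.537
grip_force: 41.2
t11.0 q6 -0.46 turn -0.001  d [-0.0026 -0.0011  0.0005]  | now-frame d [-0.0026 -0.0011  0.0005]  W0.54 g41.2
```

Release, rise, head to yellow.

```bash
python3 jog.py '{"offsets": [[-0.0416,-0.016,0.04,0],[0,0,0.032,0],[0,0,0,0]]}'; python3 jog.py '{"offsets": [[0,0,0,0],[0,0,0,0],[0,0,0,0],[0,0,-0.32,0],[0,0,-0.64,0]]}' 1.0; python3 jog.py '{"offsets": [[0,0,-0.32,0],[0,0,0,0]]}'; python3 -c "
from h import *
go(.4327,.145,.010,-.325)"
```

```text
time: 11.38
tool_pos: [0.5917, -0.0989, 0.0701]
tcp_rot: [-1.916, -2.489, -0.0]
wrist_force: [-0.7, 0.5, 1.2]
width: 0.534
grip_force: 41.4
time: 12.0
tool_pos: [0.5903, -0.0992, 0.1297]
tcp_rot: [-1.915, -2.486, 0.003]
wrist_force: [0.7, 0.3, 0.4]
width: 0.999
grip_force: 0.0
time: 12.25
tool_pos: [0.5938, -0.0999, 0.1532]
tcp_rot: [1.914, 2.485, 0.004]
wrist_force: [0.1, -0.5, 1.1]
width: 0.995
grip_force: 0.0
t12.2 q6 -0.47 turn 0.583  d [ 0.181  -0.2316  0.1416]  | now-frame d [ 0.2782 -0.0941  0.142 ]  W1.00 g0.0
```

```bash
python3 jog.py '{"offsets": [[0,0,0,0.146],[0,0,0,0.146],[0,0,0,0.146],[0,0,0,0.145],[0.576,-0.736,0,0]]}'; python3 jog.py '{"offsets": [[0.576,-0.736,0,0],[0.576,-0.736,0.32,0],[0.576,-0.736,0.48,0],[0.576,-0.736,0.16,0],[0,0,0,0]]}'; python3 jog.py '{"offsets": [[0,0,0,0],[0,0,0,0]]}'; python3 -c "
from h import *
go(.4327,.145,.010,-.325)"
```

```text
time: 12.88
tool_pos: [0.5604, -0.0521, 0.1487]
tcp_rot: [2.556, 1.826, -0.001]
wrist_force: [-0.3, 1.3, -0.2]
width: 0.998
grip_force: 0.0
time: 13.5
tool_pos: [0.428, 0.144, 0.0885]
tcp_rot: [-2.544, -1.838, 0.009]
wrist_force: [0.6, 0.4, 0.4]
width: 0.999
grip_force: 0.0
time: 13.75
tool_pos: [0.4339, 0.1414, 0.0917]
tcp_rot: [2.552, 1.831, 0.001]
wrist_force: [-1.0, 0.1, 0.2]
width: 1.0
grip_force: 0.0
t13.8 q6 0.59 turn -0.001  d [ 0.003  -0.0023  0.0817]  | now-frame d [ 0.003  -0.0023  0.0817]  W1.00 g0.0
```

To row units: 0.0305 m is 0.488, 0.03 m is 0.48.

```bash
python3 jog.py '{"offsets": [[0.048,-0.0368,0.32,0],[0,0,0.48,0],[0,0,0.488,0],[0,0,0,0],[0,0,0,0]]}'; python3 jog.py '{"offsets": [[0,0,0,0],[0,0,0,0],[0,0,0,0],[0,0,0,0]]}' 0.0 40; python3 -c "
from h import *
go(.4327,.145,.01,-.325);rod(.195,.0736)"
```

```text
time: 14.38
tool_pos: [0.433, 0.1453, 0.0119]
tcp_rot: [2.553, 1.831, 0.002]
wrist_force: [-0.4, 0.9, 0.6]
width: 0.998
grip_force: 0.0
time: 14.88
tool_pos: [0.4328, 0.1461, 0.0122]
tcp_rot: [2.551, 1.833, 0.003]
wrist_force: [-0.5, -0.1, 6.7]
width: 0.531
grip_force: 41.7
t14.9 q6 0.60 turn 0.000  d [-0.0011  0.0003  0.0022]  | now-frame d [-0.0011  0.0003  0.0022]  W0.53 g41.7
t14.9 q6 0.60 turn -0.583  d [-0.1255  0.0908 -0.0614]  | now-frame d [-0.0549  0.1449 -0.0612]  W0.53 g41.7
```

```bash
python3 jog.py '{"offsets": [[0,0,-0.32,0],[0,0,-0.352,-0.146],[0,0,-0.352,-0.146],[0,0,0,-0.146],[0,0,0,-0.145]]}'; python3 jog.py '{"offsets": [[-0.672,0.48,0,0],[-0.672,0.48,0,0],[-0.672,0.48,0,0],[0,0,0,0],[0,0,0,0]]}'; python3 jog.py '{"offsets": [[0,0,0,0]]}'; python3 -c "
from h import *
rod(.071,.0742)"
```

```text
time: 15.5
tool_pos: [0.4317, 0.1459, 0.0754]
tcp_rot: [1.911, 2.493, 0.001]
wrist_force: [-0.2, -0.0, -0.8]
width: 0.531
grip_force: 41.1
time: 16.12
tool_pos: [0.5498, 0.047, 0.0744]
tcp_rot: [-1.917, -2.487, 0.002]
wrist_force: [0.7, -0.1, -1.0]
width: 0.53
grip_force: 41.2
time: 16.25
tool_pos: [0.5494, 0.0477, 0.0745]
tcp_rot: [-1.915, -2.489, 0.001]
wrist_force: [-0.2, 0.1, -1.7]
width: 0.525
grip_force: 41.2
t16.2 q6 -0.22 turn 0.001  d [-0.1246  0.0031  0.0003]  | now-frame d [-0.1247  0.003   0.0003]  W0.53 g41.2
```

The rows are not in the units I measure in: shifts go in shares of 62.5 mm. I convert before sending: -0.0335 m is -0.536, -0.03 m is -0.48.

```bash
python3 jog.py '{"offsets": [[0,0.0448,0,0],[-0.48,0,0,0],[-0.48,0,0,0],[-0.48,0,0,0],[-0.536,0,0,0]]}'; python3 jog.py '{"offsets": [[0,0,0,0],[0,0,0,0]]}'; python3 -c "
from h import *
rod(.071,.0742)"
```

```text
time: 16.88
tool_pos: [0.5851, -0.0718, 0.0752]
tcp_rot: [1.916, 2.49, 0.0]
wrist_force: [0.5, 1.7, -0.6]
width: 0.539
grip_force: 41.3
time: 17.12
tool_pos: [0.5847, -0.071, 0.0749]
tcp_rot: [-1.917, -2.488, -0.0]
wrist_force: [0.4, 0.8, 0.1]
width: 0.53
grip_force: 41.5
t17.1 q6 -0.42 turn -0.000  d [-0.0009 -0.0007  0.0007]  | now-frame d [-0.0009 -0.0007  0.0007]  W0.53 g41.5
```

```bash
python3 jog.py '{"offsets": [[-0.0144,-0.0112,0.04,0],[0,0,0.032,0],[0,0,0,0]]}'; python3 jog.py '{"offsets": [[0,0,0,0],[0,0,0,0],[0,0,0,0],[0,0,-0.32,0],[0,0,-0.64,0]]}' 1.0; python3 jog.py '{"offsets": [[0,0,-0.32,0],[0,0,0,0]]}'; python3 -c "
from h import *
go(.4392,.2289,.010,.2061)"
```

```text
time: 17.5
tool_pos: [0.5844, -0.0723, 0.0704]
tcp_rot: [-1.916, -2.489, 0.0]
wrist_force: [1.1, -0.1, -0.2]
width: 0.536
grip_force: 41.6
time: 18.12
tool_pos: [0.5831, -0.0726, 0.1302]
tcp_rot: [-1.915, -2.486, 0.003]
wrist_force: [0.5, -0.7, -0.2]
width: 1.003
grip_force: 0.0
time: 18.38
tool_pos: [0.5866, -0.0732, 0.1536]
tcp_rot: [1.914, 2.485, 0.004]
wrist_force: [-0.1, -0.2, 0.0]
width: 0.994
grip_force: 0.0
t18.4 q6 -0.42 turn 0.052  d [ 0.3262 -0.0832  0.1424]  | now-frame d [ 0.33   -0.0662  0.1425]  W0.99 g0.0
```

To row units: 0.054 m is 0.864, 0.02 m is 0.32.

```bash
python3 jog.py '{"offsets": [[0,0,0,0.052],[0.864,-0.224,0,0],[0.864,-0.224,0,0],[0.864,-0.224,0,0],[0.864,-0.224,0.32,0]]}'; python3 jog.py '{"offsets": [[0.864,-0.224,0.32,0],[0.864,-0.224,0.32,0],[0,0,0,0],[0,0,0,0],[0,0,0,0]]}'; python3 -c "
from h import *
go(.4392,.2289,.010,.2061)"
```

```text
time: 19.0
tool_pos: [0.4854, 0.1286, 0.1306]
tcp_rot: [1.981, 2.436, 0.003]
wrist_force: [1.0, -0.1, -1.0]
width: 0.998
grip_force: 0.0
time: 19.62
tool_pos: [0.4369, 0.2263, 0.0907]
tcp_rot: [1.983, 2.436, 0.001]
wrist_force: [0.0, -0.6, -0.2]
width: 1.0
grip_force: 0.0
t19.6 q6 0.22 turn -0.002  d [0.0021 0.0027 0.0807]  | now-frame d [0.0021 0.0027 0.0807]  W1.00 g0.0
```

To row units: 0.03 m is 0.48, 0.0295 m is 0.472.

```bash
python3 jog.py '{"offsets": [[0.0336,0.0432,0.32,0],[0,0,0.48,0],[0,0,0.472,0],[0,0,0,0],[0,0,0,0]]}'; python3 jog.py '{"offsets": [[0,0,0,0],[0,0,0,0],[0,0,0,0],[0,0,0,0]]}' 0.0 40; python3 -c "
from h import *
go(.4392,.2289,.01,.2061);rod(.195,.0736)"
```

```text
time: 20.25
tool_pos: [0.4396, 0.2294, 0.0121]
tcp_rot: [1.983, 2.436, 0.002]
wrist_force: [0.2, -0.5, -0.4]
width: 1.001
grip_force: 0.0
time: 20.75
tool_pos: [0.4393, 0.2302, 0.0122]
tcp_rot: [1.98, 2.437, 0.003]
wrist_force: [-0.3, -0.0, 6.4]
width: 0.534
grip_force: 41.7
t20.8 q6 0.23 turn 0.000  d [-0.0013 -0.0004  0.0022]  | now-frame d [-0.0013 -0.0004  0.0022]  W0.53 g41.7
t20.8 q6 0.23 turn -0.052  d [-0.2052  0.063  -0.0613]  | now-frame d [-0.2017  0.0736 -0.0613]  W0.53 g41.7
```

```bash
python3 jog.py '{"offsets": [[0,0,-0.48,0],[0,0,-0.544,-0.052],[-0.656,0.2016,0,0],[-0.656,0.2016,0,0],[-0.656,0.2016,0,0]]}'; python3 jog.py '{"offsets": [[-0.656,0.2016,0,0],[-0.656,0.2016,0,0],[0,0,0,0],[0,0,0,0],[0,0,0,0]]}'; python3 -c "
from h import *
rod(.098,.0742)"
```

```text
time: 21.38
tool_pos: [0.5066, 0.1196, 0.0751]
tcp_rot: [1.916, 2.489, 0.0]
wrist_force: [-0.3, -0.4, -0.6]
width: 0.534
grip_force: 41.2
time: 22.0
tool_pos: [0.5506, 0.0485, 0.0747]
tcp_rot: [-1.915, -2.489, 0.001]
wrist_force: [-0.4, -0.0, -0.7]
width: 0.533
grip_force: 41.2
t22.0 q6 -0.22 turn 0.001  d [-0.0982  0.0017  0.0005]  | now-frame d [-0.0982  0.0016  0.0005]  W0.53 g41.2
```

To row units: -0.035 m is -0.56, -0.028 m is -0.448.

```bash
python3 jog.py '{"offsets": [[0,0.0272,0,0],[-0.56,0,0,0],[-0.56,0,0,0],[-0.448,0,0,0],[0,0,0,0]]}'; python3 jog.py '{"offsets": [[-0.016,-0.008,0.04,0],[0,0,0.04,0],[0,0,0,0],[0,0,0,0]]}'; python3 -c "
from h import *
rod(.098,.070)"
```

```text
time: 22.62
tool_pos: [0.5788, -0.0476, 0.0753]
tcp_rot: [1.919, 2.487, 0.0]
wrist_force: [-0.1, -0.6, -0.6]
width: 0.537
grip_force: 41.2
time: 23.12
tool_pos: [0.5777, -0.0469, 0.0702]
tcp_rot: [-1.916, -2.489, -0.0]
wrist_force: [-0.6, 2.3, 2.0]
width: 0.535
grip_force: 41.5
t23.1 q6 -0.38 turn 0.001  d [ 0.001  -0.0001  0.0002]  | now-frame d [ 0.001  -0.0001  0.0002]  W0.53 g41.5
```

To row units: -0.04 m is -0.64, -0.02 m is -0.32.

```bash
python3 jog.py '{"offsets": [[0,0,0,0],[0,0,0,0],[0,0,0,0],[0,0,-0.32,0],[0,0,-0.64,0]]}' 1.0; python3 jog.py '{"offsets": [[0,0,-0.32,0],[0,0,0,0]]}'; python3 -c "
from h import *
go(.6496,.1367,.008,-.4608)
for n,px in (('top',(278,157)),('top',(168,168))):print(onplane(n,[px],.03))"
```

```text
time: 23.75
tool_pos: [0.5765, -0.0477, 0.1297]
tcp_rot: [-1.915, -2.486, 0.003]
wrist_force: [-0.0, 0.5, 0.1]
width: 0.997
grip_force: 0.0
time: 24.0
tool_pos: [0.58, -0.0481, 0.1531]
tcp_rot: [1.914, 2.485, 0.005]
wrist_force: [-0.1, 1.1, -0.3]
width: 1.003
grip_force: 0.0
t24.0 q6 -0.38 turn 0.719  d [ 0.1968 -0.0206  0.1446]  | now-frame d [0.1613 0.1137 0.1453]  W1.00 g0.0
[[0.70454711 0.06104773]]
[[0.67432957 0.32779407]]
```

```bash
python3 jog.py '{"offsets": [[0,0,0,0.18],[0,0,0,0.18],[0,0,0,0.18],[0,0,0,0.179],[0.784,-0.08,0,0]]}' 0.75; python3 jog.py '{"offsets": [[0.784,-0.08,0,0],[0.784,-0.08,0.32,0],[0.784,-0.08,0.48,0],[0,0,0.32,0],[0,0,0,0]]}';  python3 jog.py '{"offsets": [[0,0,0,0],[0,0,0,0]]}'; python3 -c "
from h import *
go(.6496,.1367,.008,-.4608)"
```

```text
time: 24.62
tool_pos: [0.5937, -0.0036, 0.1481]
tcp_rot: [-2.674, -1.647, 0.005]
wrist_force: [0.9, 0.5, -0.7]
width: 0.75
grip_force: 0.0
time: 25.25
tool_pos: [0.644, 0.1359, 0.0759]
tcp_rot: [-2.667, -1.655, 0.012]
wrist_force: [-0.5, -0.1, -1.9]
width: 0.747
grip_force: 0.0
time: 25.5
tool_pos: [0.6481, 0.1356, 0.0815]
tcp_rot: [2.671, 1.653, 0.003]
wrist_force: [-0.1, -0.1, 0.1]
width: 0.748
grip_force: 0.0
t25.5 q6 0.63 turn -0.002  d [0.0016 0.0007 0.0735]  | now-frame d [0.0016 0.0007 0.0735]  W0.75 g0.0
```

To row units: 0.03 m is 0.48, 0.0215 m is 0.344.

```bash
python3 jog.py '{"offsets": [[0.0256,0.0112,0.32,0],[0,0,0.48,0],[0,0,0.344,0],[0,0,0,0],[0,0,0,0]]}'; python3 jog.py '{"offsets": [[0,0,0,0],[0,0,0,0],[0,0,0,0],[0,0,0,0],[0,0,0,0]]}' 0.0 40; python3 -c "
from h import *
go(.6496,.1367,.01,-.4608);rod(.19,.075)"
```

```text
time: 26.12
tool_pos: [0.6491, 0.1378, 0.0089]
tcp_rot: [2.67, 1.655, 0.001]
wrist_force: [0.2, -0.6, 0.6]
width: 0.748
grip_force: 0.0
time: 26.75
tool_pos: [0.6499, 0.138, 0.0101]
tcp_rot: [2.669, 1.655, 0.004]
wrist_force: [-0.2, 0.5, 5.8]
width: 0.414
grip_force: 41.8
t26.8 q6 0.63 turn -0.000  d [-0.0013  0.0003  0.0001]  | now-frame d [-0.0013  0.0003  0.0001]  W0.41 g41.8
t26.8 q6 0.63 turn -0.719  d [-0.0672 -0.117  -0.0653]  | now-frame d [-0.1277 -0.0437 -0.0652]  W0.41 g41.8
```

To row units: -0.038 m is -0.608, -0.03 m is -0.48.

```bash
python3 jog.py '{"offsets": [[0,0,-0.48,0],[0,0,-0.608,-0.18],[0,0,0,-0.18],[0,0,0,-0.18],[0,0,0,-0.179]]}'; python3 jog.py '{"offsets": [[-0.352,-0.624,0,0],[-0.352,-0.624,0,0],[-0.352,-0.624,0,0],[0,0,0,0],[0,0,0,0]]}'; python3 jog.py '{"offsets": [[0,0,0,0],[0,0,0,0]]}'; python3 -c "
from h import *
rod(.1393,.0771)
i=bot.read_camera('scene').copy();p=pose()[0]['tool_pos'];print(p)
x0,y0,w,h=260,180,120,105;b=i[y0:y0+h,x0:x0+w].copy()
wire(i,'scene',[*(p[:2]-.0013*U),p[2]+.0079],RY,(.036,.026,.036))
cv2.imwrite('pics/s4.png',np.hstack([cv2.resize(a,(400,350),interpolation=2)[:,:,::-1] for a in(b,i[y0:y0+h,x0:x0+w])]))"
```

```text
time: 27.38
tool_pos: [0.648, 0.1377, 0.0762]
tcp_rot: [-1.909, -2.494, 0.001]
wrist_force: [0.4, 1.2, -0.4]
width: 0.413
grip_force: 41.2
time: 28.0
tool_pos: [0.5528, 0.0442, 0.0767]
tcp_rot: [1.918, 2.488, 0.001]
wrist_force: [0.7, 0.7, 0.3]
width: 0.409
grip_force: 41.2
time: 28.25
tool_pos: [0.5531, 0.0447, 0.0766]
tcp_rot: [1.916, 2.489, 0.001]
wrist_force: [0.2, -0.1, -0.6]
width: 0.415
grip_force: 41.2
t28.2 q6 -0.22 turn 0.001  d [-0.0525  0.0002 -0.0005]  | now-frame d [-0.0525  0.0002 -0.0005]  W0.42 g41.2
[0.55295526 0.0446434  0.07657203]
```

View pics/s4.png

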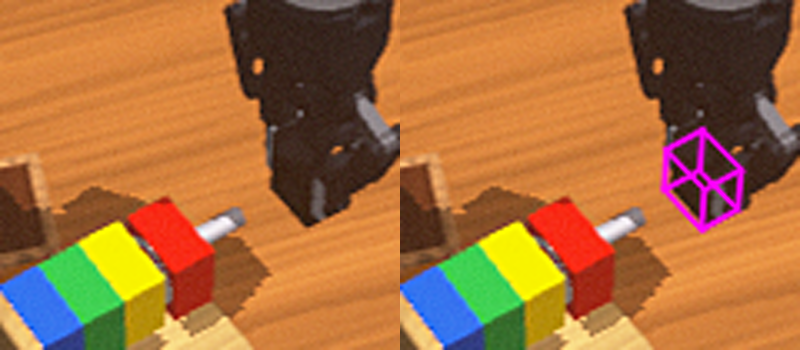

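```bash
python3 jog.py '{"offsets": [[-0.24,0,-0.008,0],[-0.192,0,0,0],[-0.192,0,0,0],[-0.096,0,0,0],[0,0,0,0]]}'; python3 jog.py '{"offsets": [[-0.032,0,0,0],[-0.032,0,0,0],[0,0,0,0]]}';  python3 -c "
from h import *
rod(.1393,.0771)"
```

```text
time: 28.92
tool_pos: [0.5639, -0.0001, 0.077]
tcp_rot: [-1.919, -2.488, -0.0]
wrist_force: [0.4, -0.5, -0.3]
width: 0.416
grip_force: 41.2
time: 29.3
tool_pos: [0.5648, -0.0032, 0.0771]
tcp_rot: [1.917, 2.489, 0.0]
wrist_force: [0.5, -0.4, -0.1]
width: 0.416
grip_force: 41.2
t29.3 q6 -0.31 turn -0.000  d [-0.0032  0.0012 -0.    ]  | now-frame d [-0.0032  0.0012 -0.    ]  W0.42 g41.2
```

To row units: -0.001 m is -0.016, 0.001 m is 0.016.

```bash
python3 jog.py '{"offsets": [[-0.016,0.016,0,0],[-0.016,0,0,0],[0,0,0,0]]}'; for i in 1 2 3 4; do python3 jog.py '{"offsets": [[-0.016,0,0,0],[0,0,0,0]]}'|grep -E "tool_pos|wrist"; done; python3 -c "
from h import *
rod(.1393,.0771)"
```

```text
time: 29.68
tool_pos: [0.5663, -0.005, 0.077]
tcp_rot: [1.917, 2.489, 0.0]
wrist_force: [-0.2, 0.2, -0.6]
width: 0.412
grip_force: 41.2
tool_pos: [0.5666, -0.006, 0.077]
wrist_force: [-0.5, 0.2, -0.3]
tool_pos: [0.5668, -0.007, 0.077]
wrist_force: [-0.4, 0.2, 0.3]
tool_pos: [0.567, -0.0077, 0.077]
wrist_force: [0.0, 0.3, 0.2]
tool_pos: [0.567, -0.0077, 0.077]
wrist_force: [-1.1, 4.0, -0.0]
t30.7 q6 -0.32 turn -0.001  d [ 0.0017  0.0002 -0.0001]  | now-frame d [ 0.0017  0.0002 -0.0001]  W0.42 g41.2
```

```bash
python3 jog.py '{"offsets": [[-0.016,0,0,0],[-0.016,0,0,0],[0,0,0,0]]}'|grep -E "tool_pos|wrist"; python3 jog.py '{"offsets": [[0.016,0,0.024,0],[0,0,0.024,0],[0,0,0,0]]}';  python3 -c "
from h import *
rod(.1393,.0771)"
```

```text
tool_pos: [0.567, -0.0078, 0.077]
wrist_force: [-2.1, 11.4, 2.0]
time: 31.42
tool_pos: [0.5672, -0.0077, 0.0745]
tcp_rot: [-1.916, -2.486, -0.003]
wrist_force: [-2.4, 7.6, 3.7]
width: 0.413
grip_force: 41.8
t31.4 q6 -0.32 turn -0.001  d [ 0.0018 -0.     -0.0026]  | now-frame d [ 0.0018 -0.     -0.0026]  W0.41 g41.8
```

```bash
python3 jog.py '{"offsets": [[0,0,0,0],[0,0,0,0],[0,0,0,0],[0,0,-0.48,0],[0,0,-0.64,0]]}' 1.0; python3 jog.py '{"offsets": [[0.48,0,-0.32,0],[0.64,0,0,0],[0.64,0,0,0],[0,0,0,0]]}'
python3 - <<'E'
from h import *
i=bot.read_camera('scene'); t=bot.read_camera('top')
cv2.imwrite('pics/s5.png',np.hstack([cv2.resize(a,(400,350),interpolation=2)[:,:,::-1] for a in(i[190:295,240:360],t[165:235,295:375])]))
cv2.imwrite('pics/t5full.png',t[:,:,::-1])
for k,roi in(("orange",(385,230,435,300)),("grey",(440,245,500,310)),("black",(395,200,450,260)),("white",(415,165,470,225))):
    print(k,np.round(rect("top",mask(t,k),.016,roi),4))
E
```

```text
time: 32.05
tool_pos: [0.5663, -0.0101, 0.1432]
tcp_rot: [-1.916, -2.486, 0.003]
wrist_force: [0.9, -0.2, 0.3]
width: 1.001
grip_force: 0.0
time: 32.55
tool_pos: [0.5389, 0.0983, 0.1641]
tcp_rot: [-1.913, -2.491, -0.0]
wrist_force: [-0.1, -0.8, -0.5]
width: 0.998
grip_force: 0.0
orange [ 0.4305 -0.2581 64.2127 43.9903 -0.4098]
grey [ 0.4183 -0.3953 68.5628 50.288   0.3518]
black [ 0.5246 -0.297  65.6358 45.1587 -0.2937]
white [ 0.6134 -0.334  66.1987 46.7231  0.3112]
```

View pics/s5.png

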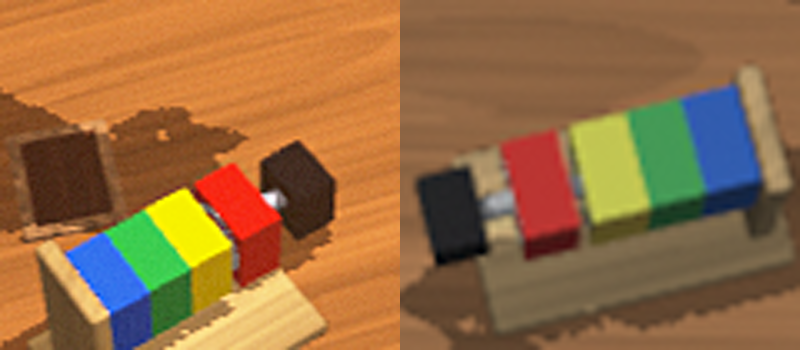

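```bash
python3 -c "
from h import *
go(.4305,-.2581,.002,-.4098+np.pi/2)"
```

```text
t32.6 q6 -0.13 turn -0.902  d [-0.0411 -0.3686  0.162 ]  | now-frame d [-0.3146 -0.1962  0.1622]  W1.00 g0.0
```

```bash
python3 jog.py '{"offsets": [[0,0,0,-0.18],[0,0,0,-0.18],[0,0,0,-0.18],[0,0,0,-0.18],[0,0,0,-0.182]]}' 0.75; python3 jog.py '{"offsets": [[-0.112,-0.976,0,0],[-0.112,-0.976,0,0],[-0.112,-0.976,0,0],[-0.112,-0.976,0,0],[-0.112,-0.976,0.32,0]]}';python3 jog.py '{"offsets": [[-0.096,-0.976,0.96,0],[0,0,0.16,0],[0,0,0,0],[0,0,0,0]]}'; python3 -c "
from h import *
go(.4305,-.2581,.002,-.4098+np.pi/2)"
```

```text
time: 33.28
tool_pos: [0.5399, 0.095, 0.1638]
tcp_rot: [0.634, 3.077, -0.001]
wrist_force: [-0.4, 1.3, 0.1]
width: 0.748
grip_force: 0.0
time: 33.9
tool_pos: [0.4508, -0.1992, 0.1465]
tcp_rot: [0.642, 3.07, -0.003]
wrist_force: [0.6, -0.0, 0.3]
width: 0.751
grip_force: 0.0
time: 34.4
tool_pos: [0.4377, -0.2378, 0.092]
tcp_rot: [0.639, 3.074, -0.001]
wrist_force: [0.0, 0.3, 0.7]
width: 0.747
grip_force: 0.0
t34.4 q6 -1.71 turn -0.000  d [-0.0014 -0.0215  0.09  ]  | now-frame d [-0.0014 -0.0215  0.09  ]  W0.75 g0.0
```

To row units: 0.03 m is 0.48, -0.0215 m is -0.344.

```bash
python3 jog.py '{"offsets": [[-0.0224,-0.344,0.32,0],[0,0,0.48,0],[0,0,0.48,0],[0,0,0.144,0],[0,0,0,0]]}'; python3 jog.py '{"offsets": [[0,0,0,0],[0,0,0,0],[0,0,0,0]]}' 0.0 40; python3 -c "
from h import *
go(.4305,-.2581,.002,-.4098+np.pi/2);go(.451,-.117,.06,-.1045+np.pi/2)"
```

```text
time: 35.02
tool_pos: [0.43, -0.2575, 0.0025]
tcp_rot: [0.639, 3.076, -0.0]
wrist_force: [0.4, -0.8, -0.7]
width: 0.75
grip_force: 0.0
time: 35.4
tool_pos: [0.431, -0.2588, 0.0038]
tcp_rot: [0.64, 3.072, -0.002]
wrist_force: [0.7, 1.3, 6.4]
width: 0.523
grip_force: 42.1
t35.4 q6 -1.75 turn -0.001  d [0.0007 0.0004 0.0018]  | now-frame d [0.0007 0.0004 0.0018]  W0.52 g42.1
t35.4 q6 -1.75 turn -0.306  d [-0.0053  0.1431 -0.0563]  | now-frame d [ 0.038   0.138  -0.0564]  W0.52 g42.1
```

To row units: 0.048 m is 0.768, -0.03 m is -0.48.

```bash
python3 jog.py '{"offsets": [[0,0,-0.48,0],[0,0,-0.416,-0.153],[0,0,0,-0.153],[-0.0288,0.768,0,0],[-0.0288,0.768,0,0]]}'; python3 jog.py '{"offsets": [[-0.0288,0.752,0,0],[0,0,0,0],[0,0,0,0],[0,0,0,0]]}';  python3 -c "
from h import *
go(.451,-.117,.0083,-.1045+np.pi/2)"
```

```text
time: 36.02
tool_pos: [0.4432, -0.1624, 0.0586]
tcp_rot: [0.168, 3.136, -0.001]
wrist_force: [-0.4, 0.2, -0.7]
width: 0.526
grip_force: 41.4
time: 36.52
tool_pos: [0.4497, -0.1173, 0.0582]
tcp_rot: [0.166, 3.137, -0.001]
wrist_force: [-0.4, -0.4, -1.6]
width: 0.526
grip_force: 41.5
t36.5 q6 -1.77 turn -0.001  d [-0.0012  0.0004  0.0499]  | now-frame d [-0.0012  0.0004  0.0499]  W0.53 g41.5
```

To row units: 0.02 m is 0.32, 0.006 m is 0.096.

```bash
python3 jog.py '{"offsets": [[-0.0192,0.0064,0.32,0],[0,0,0.32,0],[0,0,0.096,0],[0,0,0.048,0],[0,0,0,0]]}'; python3 jog.py '{"offsets": [[0,0,0.0192,0],[0,0,0,0]]}'; python3 -c "
from h import *
go(.451,-.117,.0083,-.1045+np.pi/2)"
```

```text
time: 37.15
tool_pos: [0.4512, -0.1165, 0.0093]
tcp_rot: [0.165, 3.137, -0.0]
wrist_force: [-0.2, 0.7, -0.3]
width: 0.525
grip_force: 41.5
time: 37.4
tool_pos: [0.4512, -0.1161, 0.0081]
tcp_rot: [0.164, 3.137, -0.0]
wrist_force: [-0.3, -0.1, -0.2]
width: 0.523
grip_force: 41.5
t37.4 q6 -1.77 turn -0.000  d [ 0.0001 -0.001  -0.0002]  | now-frame d [ 0.0001 -0.001  -0.0002]  W0.52 g41.5
```

```bash
for i in 1 2; do python3 jog.py '{"offsets": [[0,0,0.0128,0],[0,0,0,0]]}'|grep -E "tool_pos|wrist";done; python3 jog.py '{"offsets": [[0,0,0,0],[0,0,0,0],[0,0,-0.32,0],[0,0,-0.48,0],[0,0,-0.32,0]]}' 0.75
python3 - <<'E'
from h import *
t=bot.read_camera('top'); cv2.imwrite('pics/t6full.png',t[:,:,::-1])
for k,roi in(("grey",(440,235,510,320)),("black",(375,180,470,280)),("white",(400,155,490,240))):
    x,y,a,b,w=rect("top",mask(t,k),.016,roi);print(k,np.round((x,y,a,b,w),4)); go(x,y,.002,w+np.pi/2)
E
```

```text
tool_pos: [0.4512, -0.1161, 0.0078]
wrist_force: [-1.9, 0.5, 5.6]
tool_pos: [0.4513, -0.1161, 0.0078]
wrist_force: [-5.7, 2.1, 13.7]
time: 38.52
tool_pos: [0.4513, -0.1161, 0.0771]
tcp_rot: [0.164, 3.136, -0.0]
wrist_force: [1.2, -0.3, -1.2]
width: 0.749
grip_force: 0.0
grey [ 0.4186 -0.3952 68.1097 50.1681  0.3459]
t38.6 q6 -1.77 turn -0.451  d [ 0.1273 -0.2503  0.0772]  | now-frame d [ 0.0056 -0.2806  0.0778]  W0.75 g0.0
black [ 0.525  -0.2971 66.3692 45.1587 -0.2937]
t38.6 q6 -1.77 turn 0.189  d [-0.1208 -0.1519  0.0783]  | now-frame d [-0.09   -0.1719  0.0781]  W0.75 g0.0
white [ 0.5981 -0.3125 65.956  46.0208  0.3134]
t38.6 q6 -1.77 turn -0.418  d [-0.0773 -0.231   0.0781]  | now-frame d [-0.1644 -0.1796  0.0785]  W0.75 g0.0
```

```bash
python3 jog.py '{"offsets": [[0,0,-0.16,0.095],[0,0,0,0.094],[-0.48,-0.608,0,0],[-0.48,-0.608,0,0],[-0.48,-0.608,0,0]]}'; python3 jog.py '{"offsets": [[-0.48,-0.608,0,0],[0,0,0.32,0],[0,0,0,0],[0,0,0,0]]}'
python3 - <<'E'
from h import *
t=bot.read_camera('top')
go(.525,-.2971,.002,-.2937+np.pi/2)
for k,roi in(("grey",(440,235,510,320)),("white",(400,155,490,240))): print(k,np.round(rect("top",mask(t,k),.016,roi),4))
E
```

```text
time: 39.2
tool_pos: [0.5042, -0.2523, 0.0853]
tcp_rot: [-0.459, -3.107, -0.001]
wrist_force: [0.3, 0.8, 0.4]
width: 0.748
grip_force: 0.0
time: 39.7
tool_pos: [0.5206, -0.2947, 0.0651]
tcp_rot: [-0.458, -3.106, -0.002]
wrist_force: [0.4, -0.1, 0.1]
width: 0.751
grip_force: 0.0
t39.8 q6 -1.83 turn 0.001  d [-0.0043 -0.001   0.0638]  | now-frame d [-0.0043 -0.001   0.0638]  W0.75 g0.0
grey [ 0.4592 -0.3922 45.1174  9.3225  0.5914]
white [ 0.6096 -0.3012 37.4508 30.9493  0.2964]
```

```bash
python3 jog.py '{"offsets": [[-0.0688,-0.016,0.32,0],[0,0,0.32,0],[0,0,0.36,0],[0,0,0,0],[0,0,0,0]]}'; python3 jog.py '{"offsets": [[0,0,0,0],[0,0,0,0],[0,0,0,0]]}' 0.0 40; python3 -c "
from h import *
go(.525,-.2971,.002,-.2937+np.pi/2);go(.4515,-.1165,.06,-.1045+np.pi/2)"
```

```text
time: 40.38
tool_pos: [0.5254, -0.2983, 0.0033]
tcp_rot: [-0.46, -3.107, -0.0]
wrist_force: [-0.4, 0.4, 1.1]
width: 0.749
grip_force: 0.0
time: 40.75
tool_pos: [0.5265, -0.2991, 0.0049]
tcp_rot: [0.46, 3.105, -0.001]
wrist_force: [-0.7, -0.1, 2.8]
width: 0.527
grip_force: 42.4
t40.8 q6 -1.83 turn -0.000  d [0.002  0.0015 0.0029]  | now-frame d [0.002  0.0015 0.0029]  W0.53 g42.4
t40.8 q6 -1.83 turn -0.189  d [ 0.0935  0.1737 -0.0554]  | now-frame d [ 0.1246  0.153  -0.0555]  W0.53 g42.4
```

To row units: 0.0435 m is 0.696, -0.03 m is -0.48.

```bash
python3 jog.py '{"offsets": [[0,0,-0.48,0],[0,0,-0.416,-0.095],[0,0,0,-0.094],[0.368,0.696,0,0],[0.368,0.696,0,0]]}'; python3 jog.py '{"offsets": [[0.368,0.696,0,0],[0.368,0.688,0,0],[0,0,0,0],[0,0,0,0],[0,0,0,0]]}';  python3 -c "
from h import *
go(.4525,-.1162,.0249,-.1045+np.pi/2)"
```

```text
time: 41.38
tool_pos: [0.4883, -0.2064, 0.0596]
tcp_rot: [-0.167, -3.137, -0.0]
wrist_force: [0.6, 0.1, 0.2]
width: 0.524
grip_force: 41.9
time: 42.0
tool_pos: [0.4531, -0.1173, 0.06]
tcp_rot: [0.166, 3.136, -0.001]
wrist_force: [0.5, -0.3, -1.2]
width: 0.523
grip_force: 41.9
t42.0 q6 -1.77 turn -0.001  d [0.0008 0.0011 0.0351]  | now-frame d [0.0008 0.0011 0.0351]  W0.52 g41.9
```

To row units: 0.015 m is 0.24, 0.014 m is 0.224.

```bash
python3 jog.py '{"offsets": [[0.0128,0.008,0.24,0],[0,0,0.224,0],[0,0,0.072,0],[0,0,0,0],[0,0,0,0]]}'; for i in 1 2 3; do python3 jog.py '{"offsets": [[0,0,0.0128,0],[0,0,0,0]]}'|grep -E "tool_pos|wrist";done; python3 -c "
from h import *
go(.4525,-.1162,.0249,-.1045+np.pi/2)"
```

```text
time: 42.62
tool_pos: [0.4513, -0.1157, 0.0257]
tcp_rot: [-0.165, -3.137, -0.0]
wrist_force: [-0.6, -0.6, -0.8]
width: 0.523
grip_force: 41.9
tool_pos: [0.4514, -0.1157, 0.0252]
wrist_force: [-0.3, -0.1, -0.6]
tool_pos: [0.4516, -0.1157, 0.0249]
wrist_force: [-1.1, 1.2, 2.8]
tool_pos: [0.4516, -0.1157, 0.0248]
wrist_force: [-4.9, 2.7, 10.1]
t43.4 q6 -1.77 turn -0.000  d [-0.001  -0.0004 -0.0001]  | now-frame d [-0.001  -0.0004 -0.0001]  W0.52 g43.1
```

```bash
python3 jog.py '{"offsets": [[0,0,0,0],[0,0,0,0],[0,0,-0.32,0],[0,0,-0.48,0],[0,0,-0.32,0]]}' 0.75
python3 - <<'E'
from h import *
t=bot.read_camera('top'); cv2.imwrite('pics/t7full.png',t[:,:,::-1])
for k,roi in(("grey",(440,235,510,320)),("white",(400,155,490,260))):
    x,y,a,b,w=rect("top",mask(t,k),.016,roi);print(k,np.round((x,y,a,b,w),4)); go(x,y,.002,w+np.pi/2)
E
```

```text
time: 44.0
tool_pos: [0.4519, -0.1158, 0.0947]
tcp_rot: [0.165, 3.136, -0.0]
wrist_force: [0.1, -0.9, -0.1]
width: 0.749
grip_force: 0.0
grey [ 0.4189 -0.3952 67.3713 50.1541  0.3596]
t44.0 q6 -1.77 turn -0.464  d [ 0.1311 -0.2486  0.0948]  | now-frame d [ 0.0059 -0.2808  0.0954]  W0.75 g0.0
white [ 0.5982 -0.3125 65.9018 46.0208  0.3134]
t44.0 q6 -1.77 turn -0.418  d [-0.0765 -0.231   0.0958]  | now-frame d [-0.1637 -0.1798  0.0962]  W0.75 g0.0
```

To row units: -0.0575 m is -0.92, -0.019 m is -0.304.

```bash
python3 jog.py '{"offsets": [[0,0,0,-0.14],[0,0,0,-0.14],[0,0,0,-0.138],[-0.304,-0.92,0,0],[-0.304,-0.92,0,0]]}'; python3 jog.py '{"offsets": [[-0.304,-0.92,0,0],[-0.304,-0.92,0,0],[0,0,0.4,0],[0,0,0,0],[0,0,0,0]]}'; python3 -c "
from h import *
go(.5982,-.3125,.002,.3134+np.pi/2)"
```

```text
time: 44.68
tool_pos: [0.5235, -0.2139, 0.0929]
tcp_rot: [0.492, -3.103, -0.001]
wrist_force: [0.8, -0.6, 1.4]
width: 0.751
grip_force: 0.0
time: 45.3
tool_pos: [0.5939, -0.3103, 0.0681]
tcp_rot: [0.49, -3.102, -0.002]
wrist_force: [0.2, 0.0, -0.3]
width: 0.75
grip_force: 0.0
t45.3 q6 -2.40 turn 0.000  d [-0.0035 -0.0035  0.0661]  | now-frame d [-0.0035 -0.0035  0.0661]  W0.75 g0.0
```

```bash
python3 jog.py '{"offsets": [[-0.056,-0.056,0.32,0],[0,0,0.32,0],[0,0,0.392,0],[0,0,0,0],[0,0,0,0]]}'; python3 jog.py '{"offsets": [[0,0,0,0],[0,0,0,0],[0,0,0,0]]}' 0.0 40; python3 -c "
from h import *
go(.5982,-.3125,.002,.3134+np.pi/2);go(.4515,-.116,.07,-.1045+np.pi/2)"
```

```text
time: 45.92
tool_pos: [0.599, -0.3132, 0.0041]
tcp_rot: [0.49, -3.103, -0.0]
wrist_force: [0.2, -0.1, -0.6]
width: 0.744
grip_force: 0.0
time: 46.3
tool_pos: [0.6001, -0.314, 0.0058]
tcp_rot: [-0.49, 3.101, -0.003]
wrist_force: [0.3, 1.0, 4.5]
width: 0.522
grip_force: 42.2
t46.3 q6 -2.40 turn -0.000  d [0.0014 0.002  0.0038]  | now-frame d [0.0014 0.002  0.0038]  W0.52 g42.2
t46.3 q6 -2.40 turn 0.418  d [ 0.1684  0.1813 -0.0649]  | now-frame d [ 0.0803  0.234  -0.0648]  W0.52 g42.2
```

To row units: 0.0453 m is 0.7248, 0.042 m is 0.672.

```bash
python3 jog.py '{"offsets": [[0,0,-0.48,0],[0,0,-0.56,0.14],[0,0,0,0.14],[0,0,0,0.138],[0.672,0.7248,0,0]]}'; python3 jog.py '{"offsets": [[0.672,0.7248,0,0],[0.672,0.7248,0,0],[0.672,0.7248,0,0],[0,0,0,0],[0,0,0,0]]}'; python3 jog.py '{"offsets": [[0,0,0,0]]}'; python3 -c "
from h import *
go(.451,-.1158,.0418,-.1045+np.pi/2)"
```

```text
time: 46.92
tool_pos: [0.5642, -0.2662, 0.0696]
tcp_rot: [0.17, 3.134, -0.003]
wrist_force: [0.5, 0.3, -0.6]
width: 0.523
grip_force: 41.7
time: 47.55
tool_pos: [0.4516, -0.1157, 0.0698]
tcp_rot: [0.163, 3.136, -0.001]
wrist_force: [0.5, -0.1, 0.2]
width: 0.526
grip_force: 41.7
time: 47.68
tool_pos: [0.4526, -0.1167, 0.07]
tcp_rot: [0.166, 3.135, -0.001]
wrist_force: [-0.5, 0.0, -0.9]
width: 0.52
grip_force: 41.7
t47.7 q6 -1.77 turn -0.001  d [0.0017 0.0007 0.0282]  | now-frame d [0.0017 0.0007 0.0282]  W0.52 g41.7
```

```bash
python3 jog.py '{"offsets": [[0.016,0.0064,0.224,0],[0,0,0.144,0],[0,0,0.064,0],[0,0,0,0],[0,0,0,0]]}'; for i in 1 2 3; do python3 jog.py '{"offsets": [[0,0,0.0128,0],[0,0,0,0]]}'|grep -E "tool_pos|wrist";done; python3 -c "
from h import *
go(.451,-.1158,.0418,-.1045+np.pi/2)"
```

```text
time: 48.3
tool_pos: [0.4499, -0.1151, 0.0419]
tcp_rot: [-0.165, -3.137, -0.0]
wrist_force: [-0.3, 0.1, -0.2]
width: 0.519
grip_force: 41.7
tool_pos: [0.45, -0.1151, 0.0418]
wrist_force: [-1.5, 0.6, 4.7]
tool_pos: [0.45, -0.1151, 0.0417]
wrist_force: [-5.8, 0.8, 11.4]
tool_pos: [0.45, -0.1151, 0.0416]
wrist_force: [-7.5, 0.6, 18.4]
t49.0 q6 -1.77 turn -0.000  d [-0.0011 -0.0006 -0.0002]  | now-frame d [-0.0011 -0.0006 -0.0002]  W0.52 g43.6
```

To row units: -0.04 m is -0.64, -0.02 m is -0.32.

```bash
python3 jog.py '{"offsets": [[0,0,-0.016,0],[0,0,0,0],[0,0,-0.32,0],[0,0,-0.64,0],[0,0,-0.32,0]]}' 0.75
python3 - <<'E'
from h import *
t=bot.read_camera('top'); cv2.imwrite('pics/t8full.png',t[:,:,::-1])
m=cv2.inRange(hsv(t),(0,0,85),(180,60,150))
x,y,a,b,w=rect("top",m,.016,(440,235,510,320));print(np.round((x,y,a,b,w),4)); 
x,y,a,b,w=rect("top",mask(t,"grey"),.016,(440,235,510,320));print(np.round((x,y,a,b,w),4)); go(x,y,.1,w+np.pi/2)
E
```

```text
time: 49.68
tool_pos: [0.4509, -0.1153, 0.1224]
tcp_rot: [0.164, 3.135, -0.001]
wrist_force: [0.1, 0.4, 0.6]
width: 0.747
grip_force: 0.0
[ 0.4184 -0.3955 68.6196 49.5664  0.3433]
[ 0.4183 -0.3954 68.5067 50.1541  0.3596]
t49.7 q6 -1.77 turn -0.464  d [ 0.1304 -0.2497  0.0242]  | now-frame d [ 0.0048 -0.2816  0.025 ]  W0.75 g0.0
```

```bash
for i in 1 2 3; do python3 jog.py '{"offsets": [[0,0,0,0.179],[0,0,0,0.179],[0,0,0,0.179],[0,0,0,0.179],[0,0,0,0.179]]}'|grep tool_pos; done; python3 jog.py '{"offsets": [[-0.416,0.8,0,0],[-0.416,0.8,0,0],[-0.416,0.8,0,0],[-0.416,0.8,0,0],[-0.416,0.8,0,0]]}'; python3 jog.py '{"offsets": [[0,0,0.64,0],[0,0,0,0],[0,0,0,0]]}'; python3 -c "
from h import *
go(.419,-.397,.002,.352+np.pi/2)"
```

```text
tool_pos: [0.4494, -0.1149, 0.1196]
tool_pos: [0.4494, -0.1149, 0.1196]
tool_pos: [0.4494, -0.1149, 0.1196]
time: 52.22
tool_pos: [0.4133, -0.396, 0.1195]
tcp_rot: [-3.092, -0.549, 0.001]
wrist_force: [0.7, -0.8, 0.0]
width: 0.751
grip_force: 0.0
time: 52.6
tool_pos: [0.4138, -0.3938, 0.0804]
tcp_rot: [-3.092, -0.55, 0.001]
wrist_force: [-0.1, 0.1, 0.7]
width: 0.751
grip_force: 0.0
t52.6 q6 0.41 turn 0.000  d [0.0038 0.0049 0.0784]  | now-frame d [0.0038 0.0049 0.0784]  W0.75 g0.0
```

```bash
python3 jog.py '{"offsets": [[0.0608,0.072,0.32,0],[0,0,0.48,0],[0,0,0.424,0],[0,0,0,0],[0,0,0,0]]}'; python3 jog.py '{"offsets": [[0,0,0,0],[0,0,0,0],[0,0,0,0]]}' 0.0 40; python3 -c "
from h import *
go(.419,-.397,.002,.352+np.pi/2);go(.4505,-.1155,.085,-.1045+np.pi/2)"
```

```text
time: 53.22
tool_pos: [0.4201, -0.3978, 0.0051]
tcp_rot: [3.092, 0.551, 0.001]
wrist_force: [0.4, 0.1, 0.3]
width: 0.749
grip_force: 0.0
time: 53.6
tool_pos: [0.4205, -0.3986, 0.0062]
tcp_rot: [3.09, 0.549, 0.003]
wrist_force: [-0.1, 1.4, 7.1]
width: 0.52
grip_force: 42.0
t53.6 q6 0.42 turn -0.000  d [-0.0008 -0.0021  0.0042]  | now-frame d [-0.0008 -0.0021  0.0042]  W0.52 g42.0
t53.6 q6 0.42 turn 0.456  d [ 0.0005 -0.2845 -0.0797]  | now-frame d [ 0.1259 -0.2552 -0.0794]  W0.52 g42.0
```

```bash
python3 jog.py '{"offsets": [[0,0,-0.48,0],[0,0,-0.8,0.152],[0,0,0,0.152],[0,0,0,0.152],[0,-0.904,0,0]]}'; python3 jog.py '{"offsets": [[0,-0.904,0,0],[0,-0.912,0,0],[0,-0.912,0,0],[0,-0.912,0,0],[0,0,0,0]]}'; python3 jog.py '{"offsets": [[0,0,0,0],[0,0,0,0]]}'; python3 -c "
from h import *
go(.4505,-.1155,.0582,-.1045+np.pi/2)"
```

```text
time: 54.22
tool_pos: [0.4258, -0.3439, 0.0854]
tcp_rot: [3.134, -0.172, 0.004]
wrist_force: [0.4, 0.3, 0.2]
width: 0.523
grip_force: 41.4
time: 54.85
tool_pos: [0.4482, -0.1116, 0.0841]
tcp_rot: [-3.137, 0.155, 0.001]
wrist_force: [0.5, -0.3, -1.3]
width: 0.526
grip_force: 41.4
time: 55.1
tool_pos: [0.4488, -0.1162, 0.0845]
tcp_rot: [3.137, -0.166, 0.0]
wrist_force: [-0.1, 0.7, -1.0]
width: 0.522
grip_force: 41.4
t55.1 q6 1.37 turn -0.001  d [ 0.0017 -0.0009  0.0263]  | now-frame d [ 0.0017 -0.0009  0.0263]  W0.52 g41.4
```

```bash
python3 jog.py '{"offsets": [[0.0272,-0.0112,0.208,0],[0,0,0.128,0],[0,0,0.064,0],[0,0,0,0],[0,0,0,0]]}'; for i in 1 2 3; do python3 jog.py '{"offsets": [[0,0,0.0096,0],[0,0,0,0]]}'|grep -E "tool_pos|wrist";done; python3 -c "
from h import *
go(.4505,-.1155,.0582,-.1045+np.pi/2)"
```

```text
time: 55.72
tool_pos: [0.4505, -0.1145, 0.0592]
tcp_rot: [-3.137, 0.164, 0.0]
wrist_force: [0.3, 0.5, -0.5]
width: 0.524
grip_force: 41.4
tool_pos: [0.4505, -0.1144, 0.0588]
wrist_force: [0.8, 0.6, -0.9]
tool_pos: [0.4506, -0.1145, 0.0583]
wrist_force: [-1.0, -0.2, 1.3]
tool_pos: [0.4506, -0.1145, 0.0582]
wrist_force: [-2.5, 1.7, 4.7]
t56.5 q6 1.37 turn 0.000  d [-0.     0.001 -0.   ]  | now-frame d [-0.     0.001 -0.   ]  W0.52 g42.0
```

Release, rise, retreat away and check everything.

To row units: -0.04 m is -0.64, -0.02 m is -0.32.

```bash
python3 jog.py '{"offsets": [[0,0,0,0],[0,0,0,0],[0,0,-0.32,0],[0,0,-0.64,0],[0,0,-0.64,0]]}' 0.75; python3 jog.py '{"offsets": [[0,0.88,0,0],[0,0.88,0,0],[0,0.88,0,0],[0,0.88,0,0],[0,0,0,0]]}'
python3 - <<'E'
from h import *
i=bot.read_camera('scene'); t=bot.read_camera('top')
print(np.round(rect("top",mask(t,"grey"),.068,(325,215,385,295)),4))
cv2.imwrite('pics/s9.png',np.hstack([cv2.resize(a,(400,400),interpolation=2)[:,:,::-1] for a in(i[180:310,235:365],t[160:290,285:415])]))
m=cv2.inRange(hsv(t),(0,0,15),(180,255,60)); print("cap",np.round(rect("top",m,.1005,(285,190,320,225)),4),TIP-.007*U)
for k,r in(("blue",(355,170,385,215)),("green",(340,175,370,215)),("yellow",(325,180,360,220)),("red",(312,180,345,225))):
    x,y,*_=rect("top",mask(t,k),.104,r); d=np.array([x,y])-(TIP-.145*U); print(k,np.round([d@U,d@[U[1],-U[0]],_[0],_[1],_[2]],4))
E
```

```text
time: 57.1
tool_pos: [0.45, -0.1143, 0.158]
tcp_rot: [-3.137, 0.164, 0.002]
wrist_force: [0.4, -1.0, 1.2]
width: 0.754
grip_force: 0.0
time: 57.72
tool_pos: [0.4271, -0.3369, 0.1576]
tcp_rot: [3.136, -0.171, 0.001]
wrist_force: [-0.6, 1.5, -0.1]
width: 0.751
grip_force: 0.0
[ 0.4475 -0.1153 74.8155 48.622  -0.1035]
cap [ 5.66000e-01 -8.40000e-03  3.77934e+01  2.48542e+01  2.59000e-01] [ 0.56708741 -0.00726795]
blue [1.22000e-02 1.80000e-03 4.39714e+01 2.38826e+01 2.55300e-01]
green [3.81000e-02 5.00000e-04 4.49711e+01 2.48420e+01 2.64700e-01]
yellow [6.47000e-02 1.20000e-03 4.66080e+01 2.70715e+01 2.64800e-01]
red [9.60000e-02 1.20000e-03 4.60250e+01 2.42835e+01 2.71400e-01]
```

View pics/s9.png

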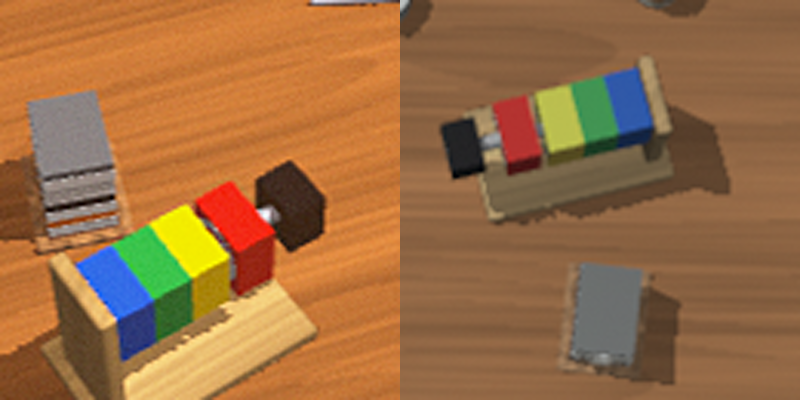

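The pile is square on the pad with all four lids up. On the rod, the tapes run blue, green, yellow, red at about 12, 38, 65 and 96 mm, and the cap is home. I'm handing it in.

```bash
python3 jog.py '{"offsets": [[0,0,0,0],[0,0,0,0]]}'; python3 -c "
from workcell import bot
print(bot.finish_job())"
```

```text
time: 58.08
tool_pos: [0.4278, -0.332, 0.1574]
tcp_rot: [-3.137, 0.161, 0.0]
wrist_force: [0.4, -0.3, -0.6]
width: 0.751
grip_force: 0.0
the job is handed in; nothing more can be done
None
```

Job handed in at about 58 s (no verdict was returned): by the last pictures, blue, green, yellow and red hang in that order on the rod with the cap home, the four pill cases are in one square pile on the pad, and the other things were not touched.

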